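Reload the feed chute of the clinic's blood analyser

TASK

Get the blood analyser ready for the next run: lift the follower weight out of the sloping feed chute, lay the used test cassette from the bottom of the chute in the open waste drawer, then load every fresh cassette from the counter into the chute, sample cup up and nose pointing downhill, in one closed-up row against the stop, and set the follower weight back upright in the chute behind the last one. Slide the waste drawer fully shut with the used cassette in it, and when all that is done press the round start key on the deck; leave the jar and the bottle standing where they are.

Things in the scene. Friction and masses are not known exactly. Their poses are not given: they have to be found in the camera images.
- chute_stop (a point): Feed chute on top of the analyser: a straight slippery steel channel sloping 24 degrees, down which a cassette slides by itself; low end at the robot's left. This point: middle of its floor against the stop plate (18 mm tall) at the low end. x points uphill along the floor, y across, z square off the floor. 46 mm wide inside; side walls 4 mm thick and only 7 mm high
- chute_top (a point): middle of the chute's floor at its open top end, 360 mm uphill of chute_stop, same axes; about 170 mm above the analyser's deck (the stop is 22 mm above it). A cassette in the chute stands 13 mm proud of the side walls; nothing overhangs the chute
- waste_drawer (a joint): travel of the waste drawer in the front of the analyser, m: 0 = shut (front panel against the housing), 0.11 = fully open towards the robot; starts 0.09 to 0.11 open, slides with about 1 N and stays where it is left. Its white front panel is 140 mm wide, 58 mm high; the middle of its outer face lies at x = -73 mm, z = 23 mm from drawer_in: push there along +x to shut it
- drawer_in (a point): centre of the inside floor of the waste drawer (moves with it): grey tray, 122 x 122 mm inside, walls 44 mm above this floor. x points into the analyser, z up; inner front face at x = -61 mm. Only the front part of the tray, as long as the drawer is open, is uncovered: the deck roofs over the rest. Contents must stay below 54 mm above this floor for it to shut
- start_key (a joint): travel of the round black start key, m: 0 = up, 0.006 = fully down; sprung, 5 N presses it home and it comes up when let go; 0.004 counts as pressed
- start_key_top (a point): centre of the top of the start key, 26 mm across, in a grey collar 42 mm across, on the analyser's deck behind the low end of the chute; pressed straight down
- analyser_deck (a point): middle of the flat deck of the analyser, a fixed white bench unit 290 mm deep (x, away from the robot), 360 mm wide (y, left), 78 mm high. In its axes the chute's middle line runs along y at x = -65 mm, the front face is at x = -145 mm; a display rises 60 mm at x = 125 mm, y = -135 to -25 mm; past the stop a reader head rises 27 mm
- used_mid (a point): the used cassette: at the start it lies at the bottom of the chute against the stop, nose downhill, cup up. Same shape as the fresh ones (see fresh1_mid). This point is its middle, 10 mm above its underside; x points to its nose, y across, z out of the face with the cup
- follower_mid (a point): the follower weight, 250 g: a steel block 44 mm long (x), 40 mm wide (y), 16 mm high, with an upright dark grip rib along its middle, 36 mm long, 14 mm thick, rising 28 mm above it (44 mm in all). It slides in the chute behind the last cassette and keeps the row closed up; at the start it rests behind the used one. Fore and aft alike. This point: middle of the rib, 30 mm above the underside
- follower_foot (a point): middle of the follower's base, 7 mm above its underside, 22 mm from either end face, same axes
- specimen_jar: bystander: a clear lidded jar, 48 mm across, 60 mm tall, standing on the counter in front of the analyser; origin under its middle
- disinfectant: bystander: a white bottle with a blue cap, 64 mm across, 170 mm tall, standing beyond the blue mat (250 x 270 mm, 3 mm thick, fixed); origin under its middle
- fresh1_mid (a point): a fresh test cassette, 60 g, on a blue mat left of the analyser, cup up, pointing any way; 2 to 4 are present. White, 72 x 40 x 20 mm; the 12 mm at the nose is narrower (26 mm wide, 14 high). Face: a round grey sample cup (24 mm across, 5 tall) 20 mm from the middle towards the tail, a label nearer the nose. Point: its middle, 10 mm above the underside; x to the nose, z out of the face
- fresh1_nose (a point): middle of that cassette's nose end, 36 mm along x from its middle, 7 mm above the underside
- fresh1_tail (a point): middle of that cassette's tail end, 36 mm along -x from its middle, 7 mm above the underside
- fresh2_mid (a point): a fresh test cassette, 60 g, on a blue mat left of the analyser, cup up, pointing any way; 2 to 4 are present. White, 72 x 40 x 20 mm; the 12 mm at the nose is narrower (26 mm wide, 14 high). Face: a round grey sample cup (24 mm across, 5 tall) 20 mm from the middle towards the tail, a label nearer the nose. Point: its middle, 10 mm above the underside; x to the nose, z out of the face
- fresh2_nose (a point): middle of that cassette's nose end, 36 mm along x from its middle, 7 mm above the underside
- fresh2_tail (a point): middle of that cassette's tail end, 36 mm along -x from its middle, 7 mm above the underside
- fresh3_mid (a point): a fresh test cassette, 60 g, on a blue mat left of the analyser, cup up, pointing any way; 2 to 4 are present. White, 72 x 40 x 20 mm; the 12 mm at the nose is narrower (26 mm wide, 14 high). Face: a round grey sample cup (24 mm across, 5 tall) 20 mm from the middle towards the tail, a label nearer the nose. Point: its middle, 10 mm above the underside; x to the nose, z out of the face
- fresh3_nose (a point): middle of that cassette's nose end, 36 mm along x from its middle, 7 mm above the underside
- fresh3_tail (a point): middle of that cassette's tail end, 36 mm along -x from its middle, 7 mm above the underside
- fresh4_mid (a point): a fresh test cassette, 60 g, on a blue mat left of the analyser, cup up, pointing any way; 2 to 4 are present. White, 72 x 40 x 20 mm; the 12 mm at the nose is narrower (26 mm wide, 14 high). Face: a round grey sample cup (24 mm across, 5 tall) 20 mm from the middle towards the tail, a label nearer the nose. Point: its middle, 10 mm above the underside; x to the nose, z out of the face
- fresh4_nose (a point): middle of that cassette's nose end, 36 mm along x from its middle, 7 mm above the underside
- fresh4_tail (a point): middle of that cassette's tail end, 36 mm along -x from its middle, 7 mm above the underside
Not all that is in view belongs to the job. What is shaped like the part that bears fresh4_mid but orange or purple is not meant.

How it is judged:
By the outcome, as a careful person would: the job done as asked, in the order asked, and still so for the second after the job is handed in, with the robot touching nothing.
Of fresh1, fresh2, fresh3, fresh4 only 2 to 4 are there at a start; the rules pass over those that are not, and their reading is None.
At some moment in a run one of fresh1, fresh2, fresh3, fresh4 may be knocked a few centimetres aside while the robot is not near it.
Once in a run the grip may slacken for a moment while it holds something.
It also fails if it takes over 210 s, if anything falls off the work surface, if the arm or the gripper's body presses on something with over 40 N, if the wrist force passes 120 N, or if a joint passes its speed limit or range.

ROBOT

A 6-joint arm with a two-finger parallel gripper is mounted at the origin on the work surface. World frame = base frame: x ahead of the robot, y to its left, z up, the work surface at z = 0. Lengths are in m, angles in rad, forces in N, time in s.
With the tool pointing down it reaches from about 0.275 to 0.825 m from the base axis. Payload 4.9 kg.
Tool frame: the origin (TCP) lies at the very end of the fingers, on their centre line; the grasp point (between the pads) lies 19 mm behind it; y points along the fingers, x is the direction in which the jaws open and shut, and the axes are right-handed (so a half turn about y gives the same grasp; the last joint's range is limited). The gripper opens to 85 mm and grips with 20 to 120 N. Pads are 22 mm wide; open, the fingers measure 114 mm over their backs; the gripper's body (76 mm by 85 mm) begins 54 mm behind the grasp point. The pads swing forward as they close: fully open they stand 13 mm farther back than shut.
Start: joints at [1.185, 0.326, -0.193, 1.052, 0, 1.437], TCP at [0.137, 0.533, 0.231] pointing down, gripper open.
Joint ranges: [-2.65, 2.65], [-0.97, 1.79], [-1.3, 1.35], [-1.93, 2.1], [-1.47, 1.37], [-3.14, 3.14]. Speed limits (rad/s): [2.57, 2.57, 3.14, 3.14, 3.14, 3.14].

INTERFACE

Orientations are given as a 3x3 rotation matrix whose columns are the frame's x, y, z axes.
In Python, from bench import get_obs, optics, workorder gives the robot as it stands.
- The arm moves only by the tool move_arm, never from a script. Its argument "plan" is a list of rows, each a list of 5 numbers: the shift along the tool's x, y, z in mm, then the turn about the tool's y in degrees, then the closure in counts, from 0 (fully open) to 255 (shut). A call has 1 to 8 rows; each row is the pose to reach, as a shift and turn from the pose measured when the call began, along the tool's axes at that moment; what a row does not reach only later rows make up. A row lasts 1/10 s, in which the tool goes at most 50 mm and 8.59 degrees, less where a joint would pass 70% of its speed; a pose out of reach is approached as far as the arm can. A call with a gripper value outside its range is refused whole. The fingers move at their own pace and stop on an object; the grip force is fixed at half the most. Time passes only in rows, so rows that repeat a pose let the fingers close. It gives the time, the measured TCP pose, the force and the opening at its end, in the units of the state.
- get_obs(): the state, without advancing time (a new reading comes with each control period).
- optics.read_camera(name): name is "scene" or "top" or "wrist"; returns a dict with "img" (384x512x3 uint8, red, green, blue), "vfov" (degrees; the focal length in pixels is half the picture's height over the tangent of half this angle, whatever the lens; pixels are square), "cx", "cy" (the principal point, pixels), "dist_coeffs" ([k1, k2, p1, p2, k3] as OpenCV has them; the pictures are not rectified), "R" (3x3) and "t" (3): a world point X has camera coordinates R X + t. Camera axes: x right, y down, z forward; pixel columns grow to the right and rows downward; lengths in m; the calibration is good to about 2 mm. A picture is of the moment at which its call begins. There is no depth.
- workorder.hand_in(): hands the job in, once; it reports no verdict.
Trained networks look in the newest picture that a camera, given by its name, has taken for a name from the list of things; names that differ only in an ending like _2 or _b are one class to them, and where a whole thing is asked for, a point or a joint stands for the part that bears it (a point fixed in the world has none). Each returns a list of dicts, best first, with "p" (0 to 1); they miss things now and then, are a little off and sometimes report something else, mostly with a low value. They report only what shows in the picture. A call takes as long as a camera call. They do not tell look-alikes from the thing itself.
- optics.search_frame(camera, label): "centre" ([x, y, z] in m, in world coordinates, good to about 4 mm: the middle of the surface that is visible of it).
- optics.outline_of(camera, label): "pixels" (384x512 bool, what is visible of it).
The state is a dict: "t": time; "joint_positions": joint angles; "dq": joint speeds; "joint_efforts": joint torques, N m; "tcp_pos": TCP position; "ee_rot": TCP orientation; "contact_force": force on the tool from outside, world axes, zero at the start; "wrist_torque": the same for the moment, N m; "gripper_width": finger opening in m.
Only numpy, scipy, OpenCV 4.12 (cv2) and the standard library are available. Lean on these libraries where they do the work, as an engineer would, in place of code of your own. Each camera call takes 0.05 s, during which the arm holds its last target. There are 200 camera calls.

## Working session

There is one attempt and no reset: what is moved stays moved. The work goes in short steps, Python scripts to look and compute and a tool call to move; the robot and the scene stay as the last step left them, time stands still between calls to the robot, and variables do not carry over. Pictures are saved under pics/ and viewed, about 12 in all and at most 16, crops included, and the job is handed in when it is done.

Besides the shell and the picture viewer there is one more tool, called after "Request:" by a JSON object that holds its "method" and its "body". move_arm: Moves the arm, as the interface text tells. Its arguments: {"type":"object","properties":{"plan":{"type":"array"}},"required":["plan"]}

```bash
mkdir -p pics
cat > h.py <<'E'
import numpy as np, cv2
from bench import get_obs, optics, workorder
def K(c):
    h,w=c["img"].shape[:2]; f=h/2/np.tan(np.radians(c["vfov"])/2)
    return np.array([[f,0,c["cx"]],[0,f,c["cy"]],[0,0,1]])
def ray(c,uv):
    p=cv2.undistortPoints(np.array(uv,float).reshape(-1,1,2),K(c),np.array(c["dist_coeffs"])).reshape(-1,2)
    R=np.array(c["R"]);t=np.array(c["t"]);d=np.c_[p,np.ones(len(p))]@R
    return -R.T@t,d
def atz(c,uv,z):
    o,d=ray(c,uv); return o+d*((z-o[2])/d[:,2])[:,None]
def proj(c,X):
    R=np.array(c["R"]);X=np.array(X,float).reshape(-1,3)
    return cv2.projectPoints(X,cv2.Rodrigues(R)[0],np.array(c["t"],float),K(c),np.array(c["dist_coeffs"]))[0].reshape(-1,2)
def save(c,n,crop=None,s=1):
    im=c["img"][...,::-1]
    if crop: x0,y0,x1,y1=crop; im=im[y0:y1,x0:x1]
    cv2.imwrite("pics/"+n,cv2.resize(im,None,fx=s,fy=s,interpolation=cv2.INTER_CUBIC))
def tool(P,ang=None):
    "shift in mm in tool axes to bring TCP to world P"
    o=get_obs();return np.round(np.array(o["ee_rot"]).T@(np.array(P)-o["tcp_pos"])*1000,1)
E
python3 - <<'E'
from h import *
np.set_printoptions(precision=3,suppress=True)
o=get_obs();print(o["t"],o["tcp_pos"],o["ee_rot"],o["gripper_width"])
ims=[]
for n in ["scene","top"]:
    c=optics.read_camera(n);save(c,n+"0.png",s=1.5);print(n,c["vfov"],-np.array(c["R"]).T@c["t"])
    for l in ["used_mid","follower_mid","fresh1_mid","waste_drawer","start_key","specimen_jar","disinfectant"]:
        print(l,[(np.round(d["centre"],3),round(d["p"],2)) for d in optics.search_frame(n,l)])
E
```

```text
0.0 [0.137 0.532 0.23 ] [[ 0.249 -0.001 -0.968]
 [ 0.968 -0.002  0.249]
 [-0.002 -1.     0.   ]] 0.08559469753198329
scene 42.45422219885879 [ 1.429 -0.266  1.093]
used_mid [(array([0.624, 0.007, 0.134]), 0.57)]
follower_mid [(array([ 0.614, -0.047,  0.161]), 0.56)]
fresh1_mid [(array([0.439, 0.217, 0.02 ]), 0.59), (array([0.472, 0.345, 0.022]), 0.48)]
waste_drawer [(array([ 0.414, -0.181,  0.055]), 0.78)]
start_key []
specimen_jar [(array([0.424, 0.027, 0.041]), 0.79), (array([ 0.676, -0.001,  0.099]), 0.65)]
disinfectant [(array([0.781, 0.237, 0.098]), 0.88), (array([ 0.612, -0.048,  0.161]), 0.28)]
top 57.76047732001351 [0.309 0.09  1.084]
used_mid [(array([0.604, 0.004, 0.137]), 0.63)]
follower_mid [(array([ 0.601, -0.041,  0.16 ]), 0.76)]
fresh1_mid [(array([0.427, 0.222, 0.029]), 0.79), (array([ 0.59 , -0.18 ,  0.197]), 0.73)]
waste_drawer [(array([ 0.458, -0.198,  0.012]), 0.91)]
start_key [(array([0.544, 0.204, 0.025]), 0.25)]
specimen_jar [(array([0.411, 0.038, 0.065]), 0.72), (array([ 0.459, -0.202,  0.012]), 0.59)]
disinfectant [(array([0.744, 0.245, 0.113]), 0.56), (array([ 0.596, -0.154,  0.079]), 0.42)]
```

```bash
python3 -c "
import cv2,numpy as np
a=cv2.imread('pics/scene0.png');b=cv2.imread('pics/top0.png');print(a.shape)"
```

```text
(576, 768, 3)
```

View pics/top0.png

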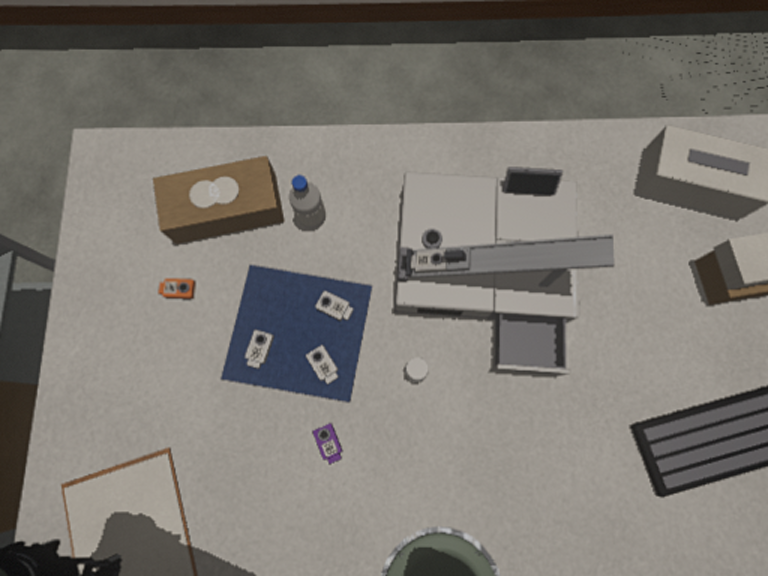

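View pics/scene0.png

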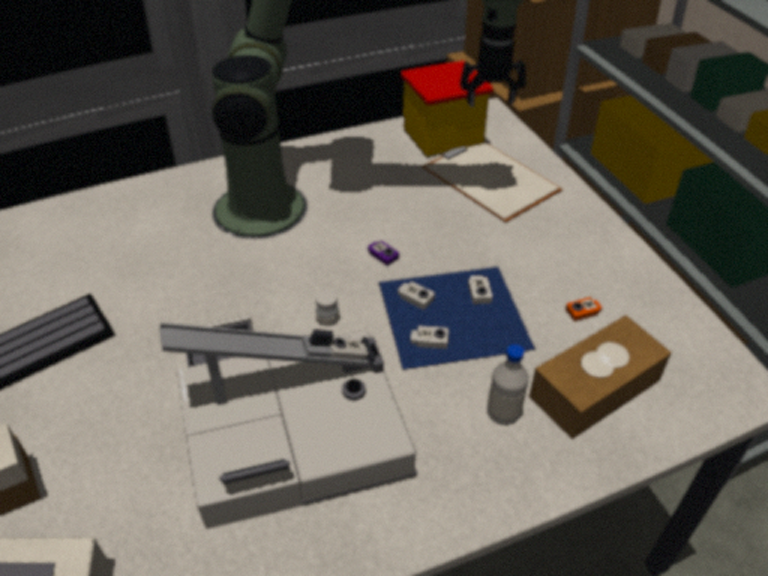

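Run:
```python
from h import *
np.set_printoptions(precision=3,suppress=True)
c=optics.read_camera("top")
im=cv2.cvtColor(c["img"],cv2.COLOR_RGB2BGR)
s=4
cv2.imwrite("pics/a1.png",cv2.resize(im[105:265,255:420],None,fx=s,fy=s,interpolation=cv2.INTER_CUBIC))
q=lambda l,z:atz(c,np.array(l)/1.5,z)
print("deck TL FL FR",q([[405,173],[397,305],[578,317]],.078))
print("chute axis low/top",q([[404,263]],.1),q([[613,251]],.248))
print("key",q([[432,238]],.09))
w=optics.read_camera("wrist");print(w["vfov"],get_obs()["ee_rot"].T@(-np.array(w["R"]).T@w["t"]-get_obs()["tcp_pos"]), np.array(w["R"])@get_obs()["ee_rot"])
for cam in ("top","scene"):
    if cam=="scene":optics.read_camera("scene")
    for d in optics.outline_of(cam,"fresh1_mid"):
        m=np.array(d["pixels"]);ys,xs=np.nonzero(m);print(cam,d["p"],m.sum(),xs.mean(),ys.mean())
```

```text
deck TL FL FR [[ 0.816  0.045  0.078]
 [ 0.533  0.069  0.078]
 [ 0.502 -0.284  0.078]]
chute axis low/top [[0.612 0.053 0.1  ]] [[ 0.58  -0.291  0.248]]
key [[ 0.667 -0.005  0.09 ]]
64.89442563062475 [ 0.001 -0.142  0.07 ] [[ 1.     0.001 -0.   ]
 [ 0.    -0.274 -0.962]
 [-0.001  0.962 -0.274]]
top 0.63 289 214.5190311418685 242.88235294117646
scene 0.58 298 277.30536912751677 196.08389261744966
```

View pics/a1.png

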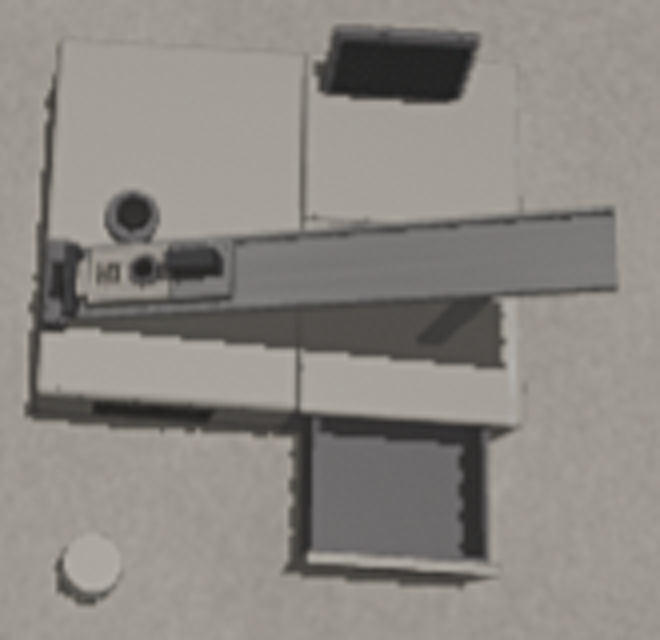

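```bash
cat >> h.py <<'E'
S,C=np.sin(np.radians(24)),np.cos(np.radians(24))
def ana(p,P):
    "analyser frame (z from deck top) -> world; p=x,y,yaw,ys"
    P=np.atleast_2d(P);c,s=np.cos(p[2]),np.sin(p[2])
    return np.c_[p[0]+c*P[:,0]-s*P[:,1],p[1]+s*P[:,0]+c*P[:,1],.078+P[:,2]]
def chute(p,P):
    P=np.atleast_2d(P)
    return ana(p,np.c_[-.065+P[:,1],p[3]-C*P[:,0]+S*P[:,2],.022+S*P[:,0]+C*P[:,2]])
E
python3 - <<'E'
from h import *
from scipy.optimize import least_squares
np.set_printoptions(precision=4,suppress=True)
c=optics.read_camera("top")
A=[[.145,.18,0],[.145,-.18,0],[-.145,.18,0],[-.145,-.18,0]]
B=[[.36,.027,.007],[.36,-.027,.007]]
px=np.array([[60,40],[520,62],[38,395],[521,425],[613,208],[616,291]])/4+[255,105]
f=lambda p:(proj(c,np.r_[ana(p,A),chute(p,B)])-px).ravel()
r=least_squares(f,[.66,-.12,.08,.15]);print(r.x,f(r.x).round(1))
p=r.x;np.save("p.npy",p)
print("stop",chute(p,[0,0,0]),"top",chute(p,[.36,0,0]))
print("used",chute(p,[.036,0,.01]),"fol",chute(p,[.094,0,.03]))
print("key",atz(c,np.array([[132,212]])/4+[255,105],.088))
print("drawer front top edge", atz(c,np.array([[300,560],[495,572]])/4+[255,105],.06))
print("TCP shift",tool(chute(p,[.06,0,0])[0]*[1,1,0]+[0,0,.33]), "yaw",np.degrees(p[2]))
E
```

```text
[ 0.6599 -0.1206 -0.0878  0.1514] [-0.3 -0.7 -0.3  0.6 -0.7  0.1  1.2  0.8  0.  -0.3  0.  -0.5]
stop [[0.6084 0.036  0.1   ]] top [[ 0.5796 -0.2916  0.2464]]
used [[0.6059 0.0073 0.1238]] fol [[ 0.602  -0.0374  0.1656]]
key [[ 0.6696 -0.005   0.088 ]]
drawer front top edge [[ 0.4085 -0.1194  0.06  ]
 [ 0.3973 -0.26    0.06  ]]
TCP shift [-417.7  -98.7 -589.2] yaw -5.031336833064133
```

Request:
{"method": "move_arm", "body": {"plan": [[-50, -60, -70, 0, 0], [-209, -110, -295, 0, 0], [-209, -110, -295, 0, 0], [-209, -110, -295, 0, 0], [-209, -110, -295, 0, 0], [-209, -110, -295, 0, 0], [-209, -110, -295, 0, 0], [-209, -110, -295, 0, 0]]}}

```text
t: 1.9
tcp_pos: [0.3726, 0.2545, 0.3424]
ee_rot: [[0.252, 0.002, -0.968], [0.968, 0.0, 0.252], [0.001, -1.0, -0.002]]
contact_force: [-0.4, 0.3, -0.2]
gripper_width: 0.0855
```

Request:
{"method": "move_arm", "body": {"plan": [[-209, 0, -295, 64, 0], [-209, 0, -295, 64, 0], [-209, 0, -295, 64, 0], [-209, 0, -295, 64, 0], [-209, 0, -295, 64, 0], [-209, 0, -295, 64, 0], [-209, 0, -295, 64, 0], [-209, 0, -295, 64, 0]]}}

```text
t: 2.7
tcp_pos: [0.6078, -0.0262, 0.3417]
ee_rot: [[0.982, 0.002, -0.19], [0.19, -0.001, 0.982], [0.002, -1.0, -0.001]]
contact_force: [-0.3, 0.9, 0.4]
gripper_width: 0.0853
```

Run:
```python
from h import *
np.set_printoptions(precision=4,suppress=True)
o=get_obs();p=np.load("p.npy");print(o["t"],o["tcp_pos"],np.degrees(np.arctan2(o["ee_rot"][1][0],o["ee_rot"][0][0])),o["joint_positions"])
c=optics.read_camera("wrist")
im=c["img"][...,::-1].copy()
for P in [[0,0,0],[0,.023,0],[0,-.023,0],[.072,.02,.02],[.072,-.02,.02],[.116,.02,.016],[.116,-.02,.016],[.2,.027,.007],[.2,-.027,.007],[.094,.007,.044],[.094,-.007,.044]]:
    u=proj(c,chute(p,P))[0];cv2.circle(im,tuple(int(v) for v in u),2,(0,0,255),-1)
u=proj(c,[.6696,-.005,.088])[0];cv2.circle(im,tuple(int(v) for v in u),2,(0,255,0),-1)
cv2.imwrite("pics/w1.png",cv2.resize(im,None,fx=1.5,fy=1.5))
```

```text
2.7 [ 0.6078 -0.0262  0.3417] 10.932338849319006 [-0.1641  0.3975  0.1907  1.3618 -0.0006  1.2159]
```

View pics/w1.png

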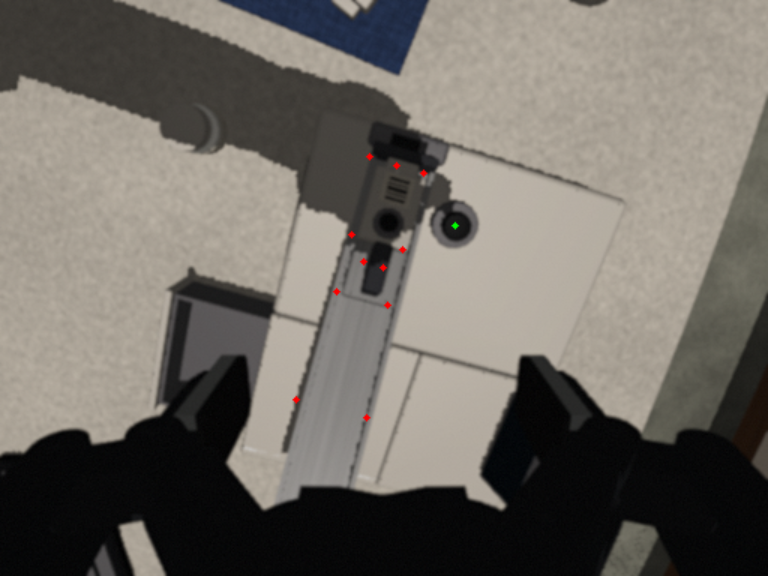

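Request:
{"method": "move_arm", "body": {"plan": [[-8, 50, -10, 16, 100], [-8, 100, -10, 16, 100], [-8, 100, -10, 16, 100], [-8, 100, -10, 16, 100]]}}

```text
t: 3.15
tcp_pos: [0.6012, -0.0371, 0.2413]
ee_rot: [[0.996, -0.001, 0.085], [-0.085, -0.0, 0.996], [-0.001, -1.0, -0.0]]
contact_force: [0.1, 0.2, 1.0]
gripper_width: 0.0518
```

Run:
```python
from h import *
np.set_printoptions(precision=4,suppress=True)
o=get_obs();p=np.load("p.npy");print(o["t"],o["tcp_pos"],np.degrees(np.arctan2(o["ee_rot"][1][0],o["ee_rot"][0][0])),o["joint_positions"])
c=optics.read_camera("wrist")
im=c["img"][...,::-1].copy()
im=cv2.resize(im,None,fx=1.55,fy=1.55,interpolation=cv2.INTER_CUBIC)
for P in [[0,0,0],[0,.023,0],[0,-.023,0],[.072,.02,.02],[.072,-.02,.02],[.116,.02,.016],[.116,-.02,.016],[.15,.027,.007],[.15,-.027,.007],[.094,.007,.044],[.094,-.007,.044]]:
    u=proj(c,chute(p,P))[0]*1.55;cv2.circle(im,tuple(int(v) for v in u),2,(0,0,255),-1)
cv2.imwrite("pics/w2.png",im)
```

```text
3.15 [ 0.6012 -0.0371  0.2413] -4.898922867243614 [-0.184   0.4187 -0.029   1.1238 -0.0005  1.4723]
```

View pics/w2.png

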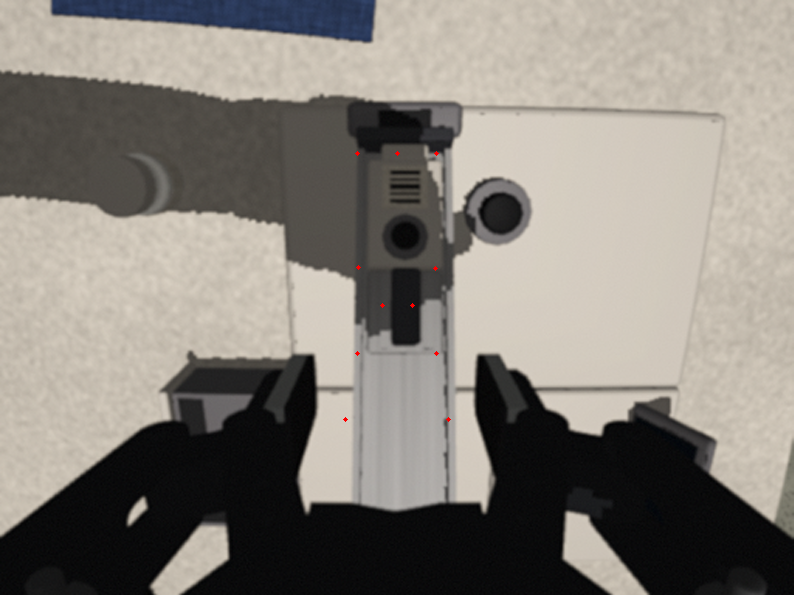

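Request:
{"method": "move_arm", "body": {"plan": [[4, 50, 0, 0, 100], [4, 80, 0, 0, 100], [4, 80, 0, 0, 100], [4, 80, 0, 0, 255], [4, 80, 0, 0, 255], [4, 80, 0, 0, 255], [4, 80, 0, 0, 255], [4, 80, 0, 0, 255]]}}

```text
t: 4.0
tcp_pos: [0.6088, -0.0379, 0.1667]
ee_rot: [[0.996, 0.008, 0.085], [-0.085, -0.002, 0.996], [0.008, -1.0, -0.001]]
contact_force: [-1.5, 1.1, 6.4]
gripper_width: 0.0127
```

Request:
{"method": "move_arm", "body": {"plan": [[0, -10, 0, 0, 255], [0, -50, 0, 0, 255], [0, -90, 0, 0, 255], [0, -90, 0, 0, 255]]}}

```text
t: 4.4
tcp_pos: [0.6117, -0.0383, 0.2646]
ee_rot: [[0.996, 0.02, 0.085], [-0.085, -0.004, 0.996], [0.021, -1.0, -0.002]]
contact_force: [0.8, 0.1, -1.7]
gripper_width: 0.0126
```

Run:
```python
from h import *
np.set_printoptions(precision=4,suppress=True)
o=get_obs();p=np.load("p.npy");print(o["t"],o["tcp_pos"],o["contact_force"],o["gripper_width"],np.degrees(np.arctan2(o["ee_rot"][1][0],o["ee_rot"][0][0])))
p[0]+=.004;np.save("p.npy",p)
c=optics.read_camera("wrist")
im=c["img"][...,::-1].copy()
im=cv2.resize(im,None,fx=1.55,fy=1.55,interpolation=cv2.INTER_CUBIC)
for P in [[0,0,0],[0,.023,0],[0,-.023,0],[.072,.02,.02],[.072,-.02,.02],[.15,.027,.007],[.15,-.027,.007],[.10,.027,.007],[.1,-.027,.007]]:
    u=proj(c,chute(p,P))[0]*1.55;cv2.circle(im,tuple(int(v) for v in u),2,(0,0,255),-1)
cv2.imwrite("pics/w3.png",im)
```

```text
4.4 [ 0.6117 -0.0383  0.2646] [ 0.7681  0.1273 -1.7193] 0.012556540788448983 -4.866330536316777
```

View pics/w3.png

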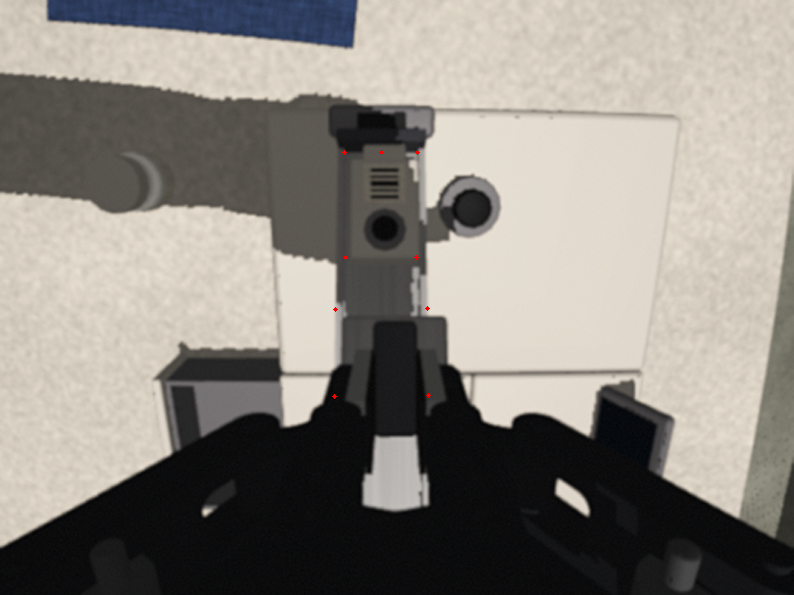

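Request:
{"method": "move_arm", "body": {"plan": [[25, 0, -20, 0, 255], [65, 0, -50, 0, 255], [100, 0, -77, 0, 255], [100, 40, -77, 0, 255], [100, 80, -77, 0, 255], [100, 120, -77, 0, 255], [100, 142, -77, 0, 255], [100, 142, -77, 0, 255]]}}

```text
t: 5.25
tcp_pos: [0.7032, -0.1233, 0.117]
ee_rot: [[0.996, 0.01, 0.085], [-0.085, -0.002, 0.996], [0.01, -1.0, -0.001]]
contact_force: [0.4, -0.6, -2.6]
gripper_width: 0.0123
```

Request:
{"method": "move_arm", "body": {"plan": [[0, 0, 0, 0, 150], [0, 0, 0, 0, 140], [0, 0, 0, 0, 140], [0, -30, 0, 0, 130], [0, -80, 0, 0, 92], [0, -100, 0, 0, 92], [0, -100, 0, 0, 92]]}}

```text
t: 5.95
tcp_pos: [0.7051, -0.1239, 0.2233]
ee_rot: [[0.996, 0.019, 0.085], [-0.085, -0.004, 0.996], [0.02, -1.0, -0.003]]
contact_force: [1.3, -0.6, 0.2]
gripper_width: 0.0546
```

Run:
```python
from h import *
np.set_printoptions(precision=4,suppress=True)
p=np.load("p.npy");p[0]+=.001;np.save("p.npy",p)
o=get_obs();print(o["t"],o["tcp_pos"],o["ee_rot"],o["gripper_width"])
X=chute(p,[.040,0,.02])[0];print(X,tool(X*[1,1,0]+[0,0,.20]))
c=optics.read_camera("wrist");save(c,"w4.png",s=1)
c=optics.read_camera("top");print([(d["centre"],d["p"]) for d in optics.search_frame("top","follower_mid")])
print(proj(c,[.704,-.124,.1]))
```

```text
5.95 [ 0.7051 -0.1239  0.2233] [[ 0.9962  0.0195  0.085 ]
 [-0.0849 -0.0043  0.9964]
 [ 0.0198 -0.9998 -0.0027]] 0.054573107975271526
[0.6109 0.0077 0.1345] [-105.4   20.8  123.1]
[([0.6966, -0.1263, 0.0959], 0.41)]
[[327.3703 145.0518]]
```

View pics/w4.png

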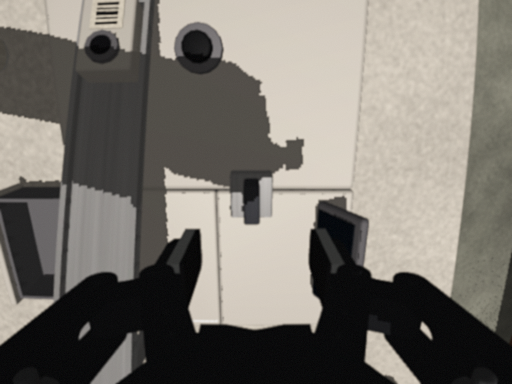

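Request:
{"method": "move_arm", "body": {"plan": [[-40, 0, 30, 0, 92], [-80, 0, 70, 0, 92], [-106, 0, 110, 0, 92], [-106, 0, 123, 0, 92], [-106, 40, 123, 0, 92], [-106, 70, 123, 0, 92], [-106, 70, 123, 0, 92]]}}

```text
t: 6.8
tcp_pos: [0.6037, 0.0089, 0.1401]
ee_rot: [[0.996, -0.0, 0.085], [-0.085, -0.001, 0.996], [-0.0, -1.0, -0.001]]
contact_force: [-0.7, 0.1, -1.2]
gripper_width: 0.0543
```

Run:
```python
from h import *
np.set_printoptions(precision=4,suppress=True)
p=np.load("p.npy")
o=get_obs();print(o["tcp_pos"],o["contact_force"])
print(tool(chute(p,[.040,0,.02])[0]*[1,1,0]+[0,0,.13]))
c=optics.read_camera("wrist");save(c,"w5.png",s=1.5,)
```

```text
[0.6037 0.0089 0.1401] [-0.6872  0.125  -1.1968]
[ 7.3 10.1 -0.6]
```

View pics/w5.png

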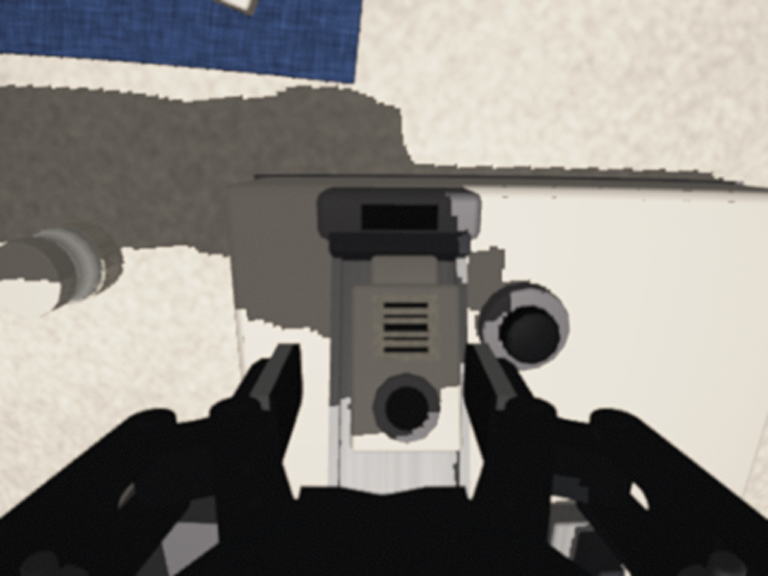

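Request:
{"method": "move_arm", "body": {"plan": [[7, -5, -1, 0, 92], [7, -5, -1, 0, 92], [7, 5, -1, 0, 92], [7, 9, -1, 0, 92], [7, 9, -1, 0, 92]]}}

```text
t: 7.35
tcp_pos: [0.6116, 0.0069, 0.1329]
ee_rot: [[0.996, 0.002, 0.085], [-0.085, -0.001, 0.996], [0.002, -1.0, -0.001]]
contact_force: [-0.6, -0.8, -0.3]
gripper_width: 0.0548
```

Request:
{"method": "move_arm", "body": {"plan": [[0, 3, 0, 0, 92], [0, 5, 0, 0, 92], [0, 5, 0, 0, 150], [0, 5, 0, 0, 200], [0, 5, 0, 0, 255], [0, 5, 0, 0, 255], [0, 5, 0, 0, 255]]}}

```text
t: 8.05
tcp_pos: [0.6118, 0.007, 0.1281]
ee_rot: [[0.996, 0.002, 0.085], [-0.085, -0.001, 0.996], [0.002, -1.0, -0.001]]
contact_force: [-1.0, -0.1, 1.4]
gripper_width: 0.0377
```

Request:
{"method": "move_arm", "body": {"plan": [[0, -25, 0, 0, 255], [0, -70, 0, 0, 255], [0, -120, 0, 0, 255], [-45, -120, -20, -8, 255], [-75, -120, -60, -16, 255], [-100, -120, -105, -24, 255], [-120, -120, -150, -32, 255], [-124, -120, -195, -40, 255]]}}

```text
t: 8.85
tcp_pos: [0.4715, -0.1686, 0.2482]
ee_rot: [[0.827, 0.001, -0.562], [0.562, -0.0, 0.827], [0.001, -1.0, -0.001]]
contact_force: [1.2, -0.7, -0.4]
gripper_width: 0.0377
```

Request:
{"method": "move_arm", "body": {"plan": [[0, 0, 0, -8, 255], [0, 0, 0, -16, 255], [0, 0, 0, -24, 255], [0, 0, 0, -32, 255], [0, 0, 0, -41, 255], [0, 0, 0, -50, 255], [0, 0, 0, -50, 255]]}}

```text
t: 9.55
tcp_pos: [0.4713, -0.1686, 0.248]
ee_rot: [[0.101, 0.001, -0.995], [0.995, -0.0, 0.101], [-0.0, -1.0, -0.001]]
contact_force: [-1.0, 0.1, -0.3]
gripper_width: 0.0375
```

Run:
```python
from h import *
np.set_printoptions(precision=4,suppress=True)
p=np.load("p.npy")
o=get_obs();print(o["tcp_pos"],o["contact_force"],o["gripper_width"],np.degrees(np.arctan2(o["ee_rot"][1][0],o["ee_rot"][0][0])))
X=ana(p,[-.187,-.091,0])[0];print(X,tool(X*[1,1,0]+[0,0,.15]))
c=optics.read_camera("top");save(c,"t5.png",crop=(255,105,420,265),s=4)
```

```text
[ 0.4713 -0.1686  0.248 ] [-1.0027  0.0788 -0.2704] 0.03753116787118126 84.20602357430332
[ 0.4706 -0.1948  0.078 ] [-26.1  98.   -1.9]
```

View pics/t5.png

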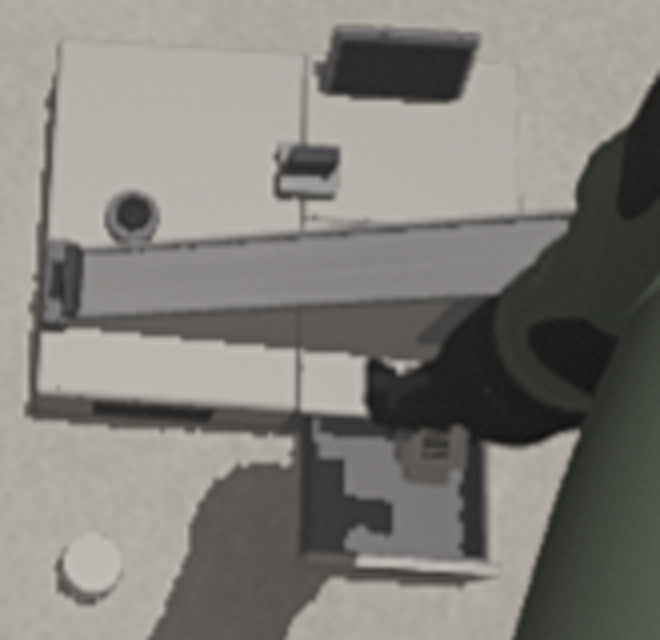

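Request:
{"method": "move_arm", "body": {"plan": [[-26, 0, -2, 0, 255], [-26, 40, -2, 0, 255], [-26, 80, -2, 0, 255], [-26, 120, -2, 0, 255], [-26, 140, -2, 0, 255], [-26, 148, -2, 0, 255], [-26, 148, -2, 0, 255]]}}

```text
t: 10.3
tcp_pos: [0.4703, -0.1944, 0.0993]
ee_rot: [[0.104, -0.001, -0.995], [0.995, 0.001, 0.104], [0.001, -1.0, 0.001]]
contact_force: [-0.2, -0.0, -0.9]
gripper_width: 0.0379
```

Request:
{"method": "move_arm", "body": {"plan": [[0, 25, 0, 0, 255], [0, 45, 0, 0, 255], [0, 54, 0, 0, 255], [0, 54, 0, 0, 255], [0, 54, 0, 0, 120], [0, 54, 0, 0, 92], [0, 54, 0, 0, 92], [0, 54, 0, 0, 92]]}}

```text
t: 11.1
tcp_pos: [0.4705, -0.1945, 0.0457]
ee_rot: [[0.104, 0.0, -0.995], [0.995, 0.0, 0.104], [0.0, -1.0, 0.0]]
contact_force: [0.6, -0.6, -0.3]
gripper_width: 0.0542
```

Request:
{"method": "move_arm", "body": {"plan": [[0, -20, 0, 0, 92], [0, -60, 0, 0, 92], [0, -100, 0, 0, 92], [0, -150, 0, 0, 92], [0, -190, 0, 0, 92], [0, -190, 0, 0, 92]]}}

```text
t: 11.7
tcp_pos: [0.4736, -0.1963, 0.2417]
ee_rot: [[0.104, 0.009, -0.994], [0.995, -0.005, 0.104], [-0.004, -1.0, -0.01]]
contact_force: [-0.0, -0.5, -0.2]
gripper_width: 0.0548
```

Run:
```python
from h import *
np.set_printoptions(precision=4,suppress=True)
o=get_obs();print(o["tcp_pos"],o["contact_force"],o["gripper_width"])
c=optics.read_camera("wrist");save(c,"w6.png")
print([(np.array(d["centre"]),d["p"]) for d in optics.search_frame("wrist","used_mid")])
c=optics.read_camera("top")
for l in ["fresh1_mid","fresh2_mid","fresh3_mid"]:
    print([(np.array(d["centre"]),d["p"]) for d in optics.search_frame("top",l)])
```

```text
[ 0.4736 -0.1963  0.2417] [-0.003  -0.492  -0.2075] 0.05479351362636517
[(array([ 0.4875, -0.1991,  0.0335]), 0.75)]
[(array([0.4278, 0.2219, 0.0278]), 0.78)]
[(array([0.4634, 0.3534, 0.0195]), 0.62)]
[(array([0.4266, 0.2225, 0.026 ]), 0.61)]
```

View pics/w6.png

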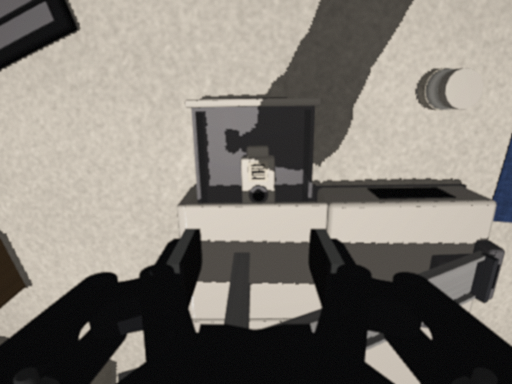

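```bash
cat >> h.py <<'E'
def cassettes(c,x0=.30,x1=.62,y0=.12,y1=.46,z=.023,dbg=None):
    "white cassettes on blue mat, rectified on plane z at 0.5 mm; returns centre, nose yaw deg, rect size mm"
    xs=np.arange(x0,x1,.0005);ys=np.arange(y0,y1,.0005)
    X,Y=np.meshgrid(xs,ys,indexing="ij")
    uv=proj(c,np.c_[X.ravel(),Y.ravel(),np.full(X.size,z)]).reshape(*X.shape,2).astype(np.float32)
    im=cv2.remap(c["img"],uv[...,0],uv[...,1],cv2.INTER_LINEAR)
    b=im.astype(int);blue=((b[...,2]-b[...,0])>0.25*b.max(2)).astype(np.uint8)
    if dbg: cv2.imwrite("pics/"+dbg,im[...,::-1])
    m=1-cv2.morphologyEx(blue,cv2.MORPH_OPEN,np.ones((3,3)))
    n,lab,st,_=cv2.connectedComponentsWithStats(m);out=[]
    for i in range(1,n):
        if not 5000<st[i,4]<20000: continue
        k=(lab==i).astype(np.uint8);k=cv2.morphologyEx(k,cv2.MORPH_OPEN,np.ones((15,15)))
        cs=cv2.findContours(k,cv2.RETR_EXTERNAL,cv2.CHAIN_APPROX_NONE)[0]
        if not cs: continue
        ct=max(cs,key=cv2.contourArea)
        (a,b_),(w,h),ang=cv2.minAreaRect(ct);bx=cv2.boxPoints(((a,b_),(w,h),ang))
        e=bx[1]-bx[0];f=bx[2]-bx[1];L=e if np.hypot(*e)>np.hypot(*f) else f
        L=L/np.hypot(*L);L=np.array([L[1],L[0]])  # to (x,y)
        cen=np.array([x0+b_*.0005,y0+a*.0005])
        ii,jj=np.nonzero(k);P=np.c_[x0+ii*.0005,y0+jj*.0005]-cen
        s=P@L;t=P@[-L[1],L[0]];end=abs(s)>.026
        wp=np.ptp(t[(s>.027)]) if (s>.027).any() else 0;wn=np.ptp(t[(s<-.027)]) if (s<-.027).any() else 0
        g=im[ii,jj].mean(1);dk=g<np.percentile(g,12);cup=s[dk].mean()
        if wp>wn: L=-L;cup=-cup
        out.append((cen.round(4),round(float(np.degrees(np.arctan2(L[1],L[0]))),1),sorted([round(w/2,1),round(h/2,1)]),"widths",round(min(wp,wn)*1e3),round(max(wp,wn)*1e3),"dark at",round(cup*1e3),"area",int(k.sum()/4)))
    return out
E
python3 - <<'E'
from h import *
c=optics.read_camera("top")
for r in cassettes(c,dbg="m1.png"):print(*r)
E
```

```text
[0.4248 0.2209] -148.5 [45.5, 79.1] widths 32 45 dark at -9 area 3261
[0.4598 0.3533] 162.5 [48.4, 78.0] widths 32 47 dark at -7 area 3386
[0.5457 0.1979] -117.6 [47.7, 79.1] widths 33 47 dark at -8 area 3402
```

Request:
{"method": "move_arm", "body": {"plan": [[45, 0, 6, 0, 60], [95, 0, 12, 0, 60], [145, 0, 18, 0, 60], [195, 0, 24, 0, 60], [245, 0, 30, 0, 60], [295, 0, 36, 0, 60], [345, 0, 42, 0, 60], [395, 0, 48, 0, 60]]}}

```text
t: 12.85
tcp_pos: [0.4623, 0.2032, 0.2339]
ee_rot: [[0.104, -0.004, -0.995], [0.995, 0.001, 0.104], [0.001, -1.0, 0.004]]
contact_force: [1.2, -0.5, -0.3]
gripper_width: 0.0655
```

Request:
{"method": "move_arm", "body": {"plan": [[50, 0, 6, 6, 60], [100, 10, 12, 12, 60], [145, 30, 19, 12, 60], [148, 50, 19, 12, 60], [148, 50, 19, 12, 60]]}}

```text
t: 13.35
tcp_pos: [0.4558, 0.3527, 0.1799]
ee_rot: [[0.306, -0.011, -0.952], [0.952, -0.002, 0.306], [-0.006, -1.0, 0.009]]
contact_force: [-0.7, -1.1, 0.6]
gripper_width: 0.0654
```

```bash
cat > look.py <<'E'
from h import *
np.set_printoptions(precision=4,suppress=True)
o=get_obs();print(o["t"],o["tcp_pos"],o["gripper_width"],"yaw",np.degrees(np.arctan2(o["ee_rot"][1][0],o["ee_rot"][0][0])),"tilt",o["ee_rot"][:,1])
c=optics.read_camera("wrist")
for r in cassettes(c,dbg="m.png"):print(*r,"| shift",tool([*r[0],.06]),"net yaw",r[1]-90)
E
python3 look.py
```

```text
13.35 [0.4558 0.3527 0.1799] 0.06536592794570194 yaw 72.17194368272496 tilt [-0.0106 -0.0024 -0.9999]
[0.4253 0.2261] -148.5 [48.7, 71.9] widths 31 49 dark at -9 area 3201 | shift [-128.9  122.2   -9.7] net yaw -238.5
[0.4604 0.3554] 162.5 [41.9, 75.5] widths 27 42 dark at -1 area 2913 | shift [  4.9 121.7  -3.3] net yaw 72.5
```

Request:
{"method": "move_arm", "body": {"plan": [[5, 40, -3, 0, 60], [5, 80, -3, 0, 60], [5, 120, -3, 0, 60], [5, 145, -3, 0, 60], [5, 150, -3, 0, 60], [5, 150, -3, 0, 60]]}}

```text
t: 14.0
tcp_pos: [0.4602, 0.3546, 0.032]
ee_rot: [[0.309, -0.009, -0.951], [0.951, -0.002, 0.309], [-0.005, -1.0, 0.008]]
contact_force: [-0.1, -0.1, 1.0]
gripper_width: 0.0649
```

```bash
python3 look.py
```

```text
14.0 [0.4602 0.3546 0.032 ] 0.0649113107403269 yaw 71.99186734801984 tilt [-0.0095 -0.0022 -1.    ]
[0.4595 0.3558] 162.3 [40.6, 75.5] widths 27 40 dark at -14 area 2816 | shift [ -0.1 -26.9   1.8] net yaw 72.30000000000001
```

Well centred. Descend to about 8 mm and close.

Request:
{"method": "move_arm", "body": {"plan": [[0, 12, 0, 0, 60], [0, 24, 0, 0, 60], [0, 24, 0, 0, 60], [0, 24, 0, 0, 150], [0, 24, 0, 0, 255], [0, 24, 0, 0, 255], [0, 24, 0, 0, 255]]}}

```text
t: 14.75
tcp_pos: [0.4612, 0.3556, 0.0096]
ee_rot: [[0.309, -0.007, -0.951], [0.951, -0.0, 0.309], [-0.002, -1.0, 0.006]]
contact_force: [0.7, 0.1, 2.1]
gripper_width: 0.038
```

Request:
{"method": "move_arm", "body": {"plan": [[0, -25, 0, 0, 255], [0, -75, 0, 0, 255], [0, -125, 0, 0, 255], [0, -175, 0, 0, 255], [0, -225, 0, 0, 255], [-35, -240, -29, 8, 255], [-70, -240, -58, 16, 255], [-104, -240, -87, 24, 255]]}}

```text
t: 15.55
tcp_pos: [0.514, 0.2289, 0.2505]
ee_rot: [[0.672, -0.005, -0.74], [0.74, 0.0, 0.672], [-0.003, -1.0, 0.003]]
contact_force: [0.7, -0.7, -1.3]
gripper_width: 0.0386
```

Request:
{"method": "move_arm", "body": {"plan": [[-18, 0, -36, 8, 255], [-36, 0, -72, 16, 255], [-54, 0, -108, 24, 255], [-72, 0, -144, 32, 255], [-90, 0, -180, 40, 255], [-108, 0, -216, 48, 255], [-117, 0, -237, 53, 255], [-117, 0, -237, 53, 255]]}}

```text
t: 16.35
tcp_pos: [0.6118, -0.0201, 0.2494]
ee_rot: [[0.995, -0.004, 0.096], [-0.096, -0.001, 0.995], [-0.004, -1.0, -0.001]]
contact_force: [0.2, 1.1, -1.5]
gripper_width: 0.0383
```

```bash
cat > place.py <<'E'
import sys
from h import *
np.set_printoptions(precision=4,suppress=True)
p=np.load("p.npy");h,z=float(sys.argv[1])/1e3,float(sys.argv[2])
o=get_obs();print(o["t"],o["tcp_pos"],o["gripper_width"],"yaw",np.degrees(np.arctan2(o["ee_rot"][1][0],o["ee_rot"][0][0])),"tilt",o["ee_rot"][:,1],"f",o["contact_force"])
X=chute(p,[h/C,.001,0])[0];print("target",X,"shift",tool([X[0],X[1],z]),"floor z",X[2])
E
python3 place.py 51 .149
```

```text
16.35 [ 0.6118 -0.0201  0.2494] 0.038317305800760176 yaw -5.516652236527594 tilt [-0.0045 -0.0007 -1.    ] f [ 0.1972  1.1491 -1.4646]
target [ 0.6099 -0.0149  0.1227] shift [ -1.9 100.4   5.1] floor z 0.12270666295073535
```

Request:
{"method": "move_arm", "body": {"plan": [[-2, 30, 5, -0.5, 255], [-2, 60, 5, -0.5, 255], [-2, 85, 5, -0.5, 255], [-2, 90, 5, -0.5, 255], [-2, 90, 5, -0.5, 255]]}}

```text
t: 16.85
tcp_pos: [0.6089, -0.0142, 0.1588]
ee_rot: [[0.996, -0.007, 0.086], [-0.086, -0.0, 0.996], [-0.007, -1.0, -0.001]]
contact_force: [-0.3, 0.6, -0.4]
gripper_width: 0.0383
```

```bash
python3 place.py 51 .149
```

```text
16.85 [ 0.6089 -0.0142  0.1588] 0.03828401098167533 yaw -4.93858091784583 tilt [-0.0067 -0.0002 -1.    ] f [-0.2579  0.5847 -0.4422]
target [ 0.6099 -0.0149  0.1227] shift [ 1.2  9.8 -0.6] floor z 0.12270666295073535
```

Request:
{"method": "move_arm", "body": {"plan": [[1, 5, -1, 0, 255], [1, 10, -1, 0, 255], [1, 10, -1, 0, 255], [1, 10, -1, 0, 120], [1, 10, -1, 0, 92], [1, 10, -1, 0, 80], [1, 10, -1, 0, 80], [1, 10, -1, 0, 80]]}}

```text
t: 17.65
tcp_pos: [0.6099, -0.0153, 0.1489]
ee_rot: [[0.996, -0.006, 0.086], [-0.086, -0.0, 0.996], [-0.006, -1.0, -0.001]]
contact_force: [0.0, -0.3, -0.1]
gripper_width: 0.0588
```

Request:
{"method": "move_arm", "body": {"plan": [[0, -25, 0, 0, 60], [0, -60, 0, 0, 60], [0, -100, 0, 0, 60], [0, -100, 0, 0, 60]]}}

```text
t: 18.05
tcp_pos: [0.6137, -0.0157, 0.2551]
ee_rot: [[0.996, 0.004, 0.086], [-0.086, -0.002, 0.996], [0.004, -1.0, -0.001]]
contact_force: [0.8, 0.1, -0.1]
gripper_width: 0.0654
```

Run:
```python
from h import *
p=np.load("p.npy");o=get_obs();print(o["tcp_pos"])
c=optics.read_camera("wrist")
im=cv2.resize(c["img"][...,::-1],None,fx=1.5,fy=1.5,interpolation=cv2.INTER_CUBIC)
for P in [[0,.023,0],[0,-.023,0],[.072,.02,.02],[.072,-.02,.02],[.12,.027,.007],[.12,-.027,.007]]:
    u=proj(c,chute(p,P))[0]*1.5;cv2.circle(im,tuple(int(v) for v in u),2,(0,0,255),-1)
cv2.imwrite("pics/w7.png",im[100:450,150:700])
t=optics.read_camera("top");save(t,"t7.png")
for r in cassettes(t):print(*r)
```

```text
[ 0.61365697 -0.01567852  0.25512794]
[0.4248 0.221 ] -148.5 [45.3, 78.9] widths 32 45 dark at -10 area 3251
[0.5458 0.1979] -117.6 [47.4, 79.0] widths 33 47 dark at -9 area 3388
```

View pics/w7.png

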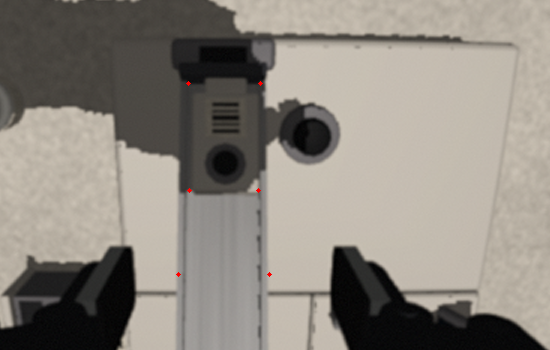

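Request:
{"method": "move_arm", "body": {"plan": [[-27, 0, 28, -8, 60], [-54, 0, 56, -16, 60], [-81, 0, 84, -24, 60], [-108, 0, 112, -32, 60], [-135, 0, 140, -40, 60], [-162, 0, 170, -48, 60], [-189, 0, 200, -56, 60], [-207, 0, 222, -64, 60]]}}

```text
t: 18.95
tcp_pos: [0.4213, 0.2247, 0.2492]
ee_rot: [[0.508, -0.007, -0.861], [0.861, -0.001, 0.508], [-0.005, -1.0, 0.005]]
contact_force: [0.4, -1.0, 0.2]
gripper_width: 0.0649
```

Request:
{"method": "move_arm", "body": {"plan": [[0, 0, 0, -8, 60], [0, 10, 0, -16, 60], [0, 20, 0, -24, 60], [0, 30, 0, -32, 60], [0, 40, 0, -40, 60], [0, 55, 0, -48, 60], [0, 70, 0, -56, 60], [0, 75, 0, -62.5, 60]]}}

```text
t: 19.75
tcp_pos: [0.4185, 0.2239, 0.1712]
ee_rot: [[-0.534, -0.012, -0.846], [0.846, -0.003, -0.534], [0.004, -1.0, 0.012]]
contact_force: [0.3, -0.4, 1.3]
gripper_width: 0.0656
```

```bash
python3 look.py
```

```text
19.75 [0.4185 0.2239 0.1712] 0.06560141628872956 yaw 122.25129647082083 tilt [-0.012  -0.003  -0.9999]
[0.4254 0.2211] -148.2 [42.0, 74.8] widths 28 42 dark at -13 area 2881 | shift [ -6.5 110.9  -5.8] net yaw -238.2
```

Request:
{"method": "move_arm", "body": {"plan": [[-6, 40, -6, 0.5, 60], [-6, 80, -6, 0.5, 60], [-6, 115, -6, 0.5, 60], [-6, 135, -6, 0.5, 60], [-6, 139, -6, 0.5, 60], [-6, 139, -6, 0.5, 60]]}}

```text
t: 20.4
tcp_pos: [0.424, 0.2212, 0.0312]
ee_rot: [[-0.527, -0.015, -0.85], [0.85, -0.004, -0.527], [0.004, -1.0, 0.015]]
contact_force: [-0.8, 0.2, 0.3]
gripper_width: 0.0652
```

```bash
python3 look.py
```

```text
20.4 [0.424  0.2212 0.0312] 0.06515025969077815 yaw 121.8267025228327 tilt [-0.0146 -0.0039 -0.9999]
[0.4244 0.2204] -148.0 [40.5, 75.2] widths 25 40 dark at -17 area 2778 | shift [ -0.5 -27.8   1.5] net yaw -238.0
```

Request:
{"method": "move_arm", "body": {"plan": [[0, 12, 0, 0, 60], [0, 23, 0, 0, 60], [0, 23, 0, 0, 60], [0, 23, 0, 0, 150], [0, 23, 0, 0, 255], [0, 23, 0, 0, 255], [0, 23, 0, 0, 255]]}}

```text
t: 21.15
tcp_pos: [0.425, 0.2216, 0.0097]
ee_rot: [[-0.528, -0.012, -0.849], [0.85, -0.003, -0.528], [0.004, -1.0, 0.012]]
contact_force: [-0.0, -0.3, 4.2]
gripper_width: 0.0389
```

Request:
{"method": "move_arm", "body": {"plan": [[0, -25, 0, 0, 255], [0, -75, 0, 0, 255], [-10, -120, 0, 0, 255], [-35, -160, 1, 8, 255], [-65, -198, 2, 16, 255], [-100, -232, 3, 24, 255], [-143, -255, 4, 32, 255], [-190, -270, 6, 40, 255]]}}

```text
t: 21.95
tcp_pos: [0.5246, 0.0569, 0.2815]
ee_rot: [[0.146, -0.008, -0.989], [0.989, -0.003, 0.146], [-0.004, -1.0, 0.008]]
contact_force: [1.9, 0.1, -0.5]
gripper_width: 0.0382
```

Request:
{"method": "move_arm", "body": {"plan": [[-20, 0, -15, 8, 255], [-45, 0, -35, 16, 255], [-70, 0, -54, 24, 255], [-95, 0, -74, 32, 255], [-115, 0, -90, 40, 255], [-126, 0, -98, 48, 255], [-126, 0, -98, 56, 255], [-126, 0, -98, 64, 255]]}}

```text
t: 22.75
tcp_pos: [0.603, -0.0828, 0.2805]
ee_rot: [[0.955, -0.009, -0.296], [0.296, -0.002, 0.955], [-0.01, -1.0, 0.001]]
contact_force: [0.1, 1.1, 0.5]
gripper_width: 0.038
```

Request:
{"method": "move_arm", "body": {"plan": [[0, 0, 0, 8, 255], [0, 0, 0, 16, 255], [0, 0, 0, 22.8, 255], [0, 20, 0, 22.8, 255], [0, 20, 0, 22.8, 255]]}}

```text
t: 23.25
tcp_pos: [0.6013, -0.0824, 0.258]
ee_rot: [[0.995, -0.014, 0.098], [-0.098, -0.001, 0.995], [-0.014, -1.0, -0.002]]
contact_force: [-0.6, 0.5, -0.2]
gripper_width: 0.0384
```

```bash
python3 place.py 115 .177
```

```text
23.25 [ 0.6013 -0.0824  0.258 ] 0.03839204368174433 yaw -5.603369584684623 tilt [-0.0138 -0.0011 -0.9999] f [-0.5573  0.4829 -0.2332]
target [ 0.6043 -0.0787  0.1512] shift [ 3.7 80.9  4.2] floor z 0.15120129881048167
```

Request:
{"method": "move_arm", "body": {"plan": [[4, 25, 4, -0.5, 255], [4, 50, 4, -0.5, 255], [4, 68, 4, -0.5, 255], [4, 71, 4, -0.5, 255], [4, 71, 4, -0.5, 255]]}}

```text
t: 23.75
tcp_pos: [0.6045, -0.0789, 0.187]
ee_rot: [[0.996, -0.015, 0.089], [-0.089, -0.001, 0.996], [-0.015, -1.0, -0.002]]
contact_force: [-0.5, -0.1, -0.7]
gripper_width: 0.0381
```

```bash
python3 place.py 115 .177
```

```text
23.75 [ 0.6045 -0.0789  0.187 ] 0.03813296766988724 yaw -5.09706073464629 tilt [-0.0147 -0.0009 -0.9999] f [-0.4556 -0.0949 -0.6933]
target [ 0.6043 -0.0787  0.1512] shift [-0.1 10.   0.2] floor z 0.15120129881048167
```

Lower, release, rise, then check with the network and a numerical look.

Request:
{"method": "move_arm", "body": {"plan": [[0, 5, 0, 0, 255], [0, 10, 0, 0, 255], [0, 10, 0, 0, 255], [0, 10, 0, 0, 120], [0, 10, 0, 0, 92], [0, 10, 0, 0, 80], [0, 10, 0, 0, 80], [0, 10, 0, 0, 80]]}}

```text
t: 24.55
tcp_pos: [0.6044, -0.0789, 0.1771]
ee_rot: [[0.996, -0.015, 0.089], [-0.089, -0.001, 0.996], [-0.014, -1.0, -0.002]]
contact_force: [0.1, -0.7, -0.1]
gripper_width: 0.0589
```

Request:
{"method": "move_arm", "body": {"plan": [[0, -25, 0, 0, 60], [0, -60, 0, 0, 60], [0, -90, 0, 0, 60], [0, -90, 0, 0, 60]]}}

```text
t: 24.95
tcp_pos: [0.6082, -0.0794, 0.272]
ee_rot: [[0.996, -0.007, 0.089], [-0.089, -0.003, 0.996], [-0.006, -1.0, -0.004]]
contact_force: [0.5, 0.1, 0.9]
gripper_width: 0.0653
```

Run:
```python
from h import *
p=np.load("p.npy");o=get_obs();print(o["tcp_pos"])
c=optics.read_camera("wrist")
im=cv2.resize(c["img"][...,::-1],None,fx=1.5,fy=1.5,interpolation=cv2.INTER_CUBIC)
for P in [[0,.023,0],[0,-.023,0],[.144,.02,.02],[.144,-.02,.02]]:
    u=proj(c,chute(p,P))[0]*1.5;cv2.circle(im,tuple(int(v) for v in u),2,(0,0,255),-1)
cv2.imwrite("pics/w8.png",im[0:450,150:700])
t=optics.read_camera("top")
for r in cassettes(t):print(*r)
```

```text
[ 0.60816447 -0.07936891  0.27203926]
[0.5458 0.198 ] -117.5 [47.8, 79.4] widths 33 47 dark at -9 area 3407
```

View pics/w8.png

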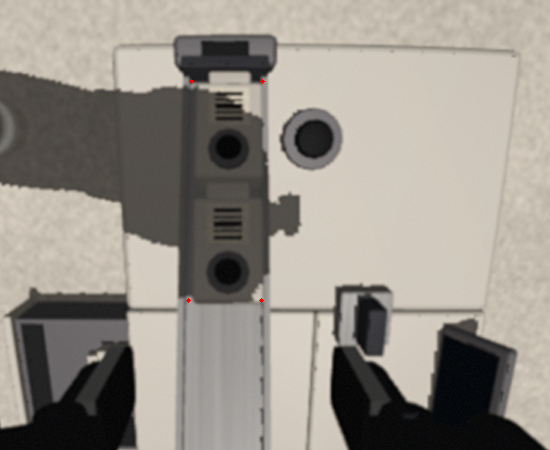

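Request:
{"method": "move_arm", "body": {"plan": [[-11, 0, 35, -8, 60], [-22, 0, 70, -16, 60], [-33, 0, 105, -24, 60], [-44, 0, 140, -32, 60], [-55, 0, 175, -40, 60], [-66, 0, 210, -48, 60], [-77, 0, 245, -56, 60], [-86, 0, 272, -64, 60]]}}

```text
t: 25.85
tcp_pos: [0.5429, 0.2014, 0.2662]
ee_rot: [[0.51, -0.016, -0.86], [0.86, -0.002, 0.511], [-0.01, -1.0, 0.013]]
contact_force: [0.1, -1.2, -0.1]
gripper_width: 0.0653
```

Request:
{"method": "move_arm", "body": {"plan": [[0, 0, 0, -8, 60], [0, 10, 0, -16, 60], [0, 20, 0, -24, 60], [0, 30, 0, -32, 60], [0, 40, 0, -40, 60], [0, 50, 0, -48, 60], [0, 60, 0, -56, 60], [0, 60, 0, -64, 60]]}}

```text
t: 26.65
tcp_pos: [0.5398, 0.2008, 0.2029]
ee_rot: [[-0.554, -0.022, -0.832], [0.833, -0.003, -0.554], [0.009, -1.0, 0.02]]
contact_force: [0.3, 0.7, 0.2]
gripper_width: 0.0653
```

Request:
{"method": "move_arm", "body": {"plan": [[0, 10, 0, -8, 60], [0, 20, 0, -16, 60], [0, 30, 0, -24, 60], [0, 30, 0, -29.5, 60], [0, 30, 0, -29.5, 60]]}}

```text
t: 27.15
tcp_pos: [0.5377, 0.2004, 0.1709]
ee_rot: [[-0.892, -0.025, -0.452], [0.452, -0.004, -0.892], [0.021, -1.0, 0.015]]
contact_force: [0.1, 0.5, -0.6]
gripper_width: 0.0651
```

```bash
python3 look.py
```

```text
27.15 [0.5377 0.2004 0.1709] 0.06509418403283322 yaw 153.1066977353697 tilt [-0.0253 -0.0039 -0.9997]
[0.5478 0.1974] -117.5 [42.5, 74.6] widths 27 42 dark at -21 area 2872 | shift [-12.2 111.2  -3.3] net yaw -207.5
```

Request:
{"method": "move_arm", "body": {"plan": [[-13, 40, -3, 0.6, 60], [-13, 80, -3, 0.6, 60], [-13, 115, -3, 0.6, 60], [-13, 135, -3, 0.6, 60], [-13, 139, -3, 0.6, 60], [-13, 139, -3, 0.6, 60]]}}

```text
t: 27.8
tcp_pos: [0.5472, 0.1966, 0.0317]
ee_rot: [[-0.886, -0.026, -0.464], [0.464, -0.004, -0.886], [0.021, -1.0, 0.015]]
contact_force: [0.4, 0.1, 0.5]
gripper_width: 0.0656
```

```bash
python3 look.py
```

```text
27.8 [0.5472 0.1966 0.0317] 0.06562944660756322 yaw 152.34151300164686 tilt [-0.0257 -0.0039 -0.9997]
[0.5472 0.1964] -117.2 [40.6, 75.0] widths 26 40 dark at -17 area 2799 | shift [  1.2 -27.2   1.2] net yaw -207.2
```

Request:
{"method": "move_arm", "body": {"plan": [[0, 12, 0, 0, 60], [0, 23, 0, 0, 60], [0, 23, 0, 0, 60], [0, 23, 0, 0, 150], [0, 23, 0, 0, 255], [0, 23, 0, 0, 255], [0, 23, 0, 0, 255]]}}

```text
t: 28.55
tcp_pos: [0.5482, 0.1969, 0.0104]
ee_rot: [[-0.886, -0.022, -0.464], [0.464, -0.003, -0.886], [0.018, -1.0, 0.013]]
contact_force: [-0.2, -0.8, 2.7]
gripper_width: 0.0386
```

Request:
{"method": "move_arm", "body": {"plan": [[0, -25, 0, 0, 255], [0, -75, 0, 0, 255], [0, -122, 0, 0, 255], [-10, -162, 14, 8, 255], [-25, -202, 34, 16, 255], [-42, -240, 58, 24, 255], [-62, -275, 85, 32, 255], [-85, -300, 117, 40, 255]]}}

```text
t: 29.35
tcp_pos: [0.5765, 0.0542, 0.3131]
ee_rot: [[-0.377, -0.019, -0.926], [0.926, -0.003, -0.377], [0.004, -1.0, 0.019]]
contact_force: [0.9, -0.2, -0.4]
gripper_width: 0.0381
```

Request:
{"method": "move_arm", "body": {"plan": [[-25, 0, 7, 8, 255], [-50, 0, 14, 16, 255], [-75, 0, 21, 24, 255], [-100, 0, 28, 32, 255], [-125, 0, 35, 40, 255], [-150, 0, 42, 48, 255], [-175, 0, 49, 56, 255], [-191, 0, 54, 64, 255]]}}

```text
t: 30.15
tcp_pos: [0.5983, -0.1449, 0.313]
ee_rot: [[0.673, -0.02, -0.74], [0.74, -0.003, 0.673], [-0.016, -1.0, 0.012]]
contact_force: [-0.2, 0.3, -1.2]
gripper_width: 0.0382
```

Request:
{"method": "move_arm", "body": {"plan": [[0, 0, 0, 8, 255], [0, 0, 0, 16, 255], [0, 0, 0, 24, 255], [0, 0, 0, 32, 255], [0, 0, 0, 40, 255], [0, 0, 0, 48, 255], [0, 10, 0, 53.4, 255], [0, 10, 0, 53.4, 255]]}}

```text
t: 30.95
tcp_pos: [0.5973, -0.1447, 0.3017]
ee_rot: [[0.995, -0.022, 0.099], [-0.099, -0.002, 0.995], [-0.022, -1.0, -0.005]]
contact_force: [-0.5, 0.8, -0.6]
gripper_width: 0.0382
```

```bash
python3 place.py 180 .207
```

```text
30.95 [ 0.5973 -0.1447  0.3017] 0.03817511755914428 yaw -5.676497420284833 tilt [-0.022  -0.0024 -0.9998] f [-0.4902  0.7647 -0.6266]
target [ 0.5986 -0.1434  0.1801] shift [ 3.2 94.6  1.8] floor z 0.18014116335553648
```

Request:
{"method": "move_arm", "body": {"plan": [[3, 25, 2, -0.6, 255], [3, 50, 2, -0.6, 255], [3, 75, 2, -0.6, 255], [3, 84, 2, -0.6, 255], [3, 84, 2, -0.6, 255]]}}

```text
t: 31.45
tcp_pos: [0.5978, -0.1429, 0.2165]
ee_rot: [[0.996, -0.025, 0.087], [-0.087, -0.001, 0.996], [-0.025, -1.0, -0.004]]
contact_force: [0.9, -0.3, 0.1]
gripper_width: 0.0386
```

```bash
python3 place.py 180 .207
```

```text
31.45 [ 0.5978 -0.1429  0.2165] 0.038555908227879174 yaw -5.012707884698581 tilt [-0.0248 -0.0014 -0.9997] f [ 0.8636 -0.3254  0.0524]
target [ 0.5986 -0.1434  0.1801] shift [ 1.1  9.5 -0.5] floor z 0.18014116335553648
```

Request:
{"method": "move_arm", "body": {"plan": [[1, 5, 0, 0, 255], [1, 9, 0, 0, 255], [1, 9, 0, 0, 255], [1, 9, 0, 0, 120], [1, 9, 0, 0, 92], [1, 9, 0, 0, 80], [1, 9, 0, 0, 80], [1, 9, 0, 0, 80]]}}

```text
t: 32.25
tcp_pos: [0.5986, -0.143, 0.2076]
ee_rot: [[0.996, -0.025, 0.087], [-0.087, -0.001, 0.996], [-0.024, -1.0, -0.004]]
contact_force: [-0.6, 0.3, -0.8]
gripper_width: 0.0589
```

Request:
{"method": "move_arm", "body": {"plan": [[0, -25, 0, 0, 60], [0, -60, 0, 0, 60], [0, -90, 0, 0, 60], [0, -90, 0, 0, 60]]}}

```text
t: 32.65
tcp_pos: [0.603, -0.1436, 0.3025]
ee_rot: [[0.996, -0.017, 0.087], [-0.087, -0.004, 0.996], [-0.016, -1.0, -0.006]]
contact_force: [0.6, 0.1, 0.1]
gripper_width: 0.0652
```

Run:
```python
from h import *
np.set_printoptions(precision=4,suppress=True)
p=np.load("p.npy");o=get_obs();print(o["tcp_pos"])
c=optics.read_camera("wrist")
im=cv2.resize(c["img"][...,::-1],None,fx=1.5,fy=1.5,interpolation=cv2.INTER_CUBIC)
for P in [[0,.023,0],[0,-.023,0],[.216,.02,.02],[.216,-.02,.02]]:
    u=proj(c,chute(p,P))[0]*1.5;cv2.circle(im,tuple(int(v) for v in u),2,(0,0,255),-1)
X=np.array([.7035,-.1235,.122]);u=proj(c,X)[0]*1.5;cv2.circle(im,tuple(int(v) for v in u),2,(0,255,0),-1)
cv2.imwrite("pics/w9.png",im[0:500,100:700])
for l in ["follower_mid","start_key"]:print(l,[(np.array(d["centre"]),d["p"]) for d in optics.search_frame("wrist",l)])
print(tool([.7035,-.1235,.2]))
t=optics.read_camera("top");print(cassettes(t))
```

```text
[ 0.603  -0.1436  0.3025]
follower_mid [(array([ 0.6953, -0.1357,  0.092 ]), 0.93), (array([ 0.4324, -0.1923,  0.0152]), 0.28)]
start_key [(array([ 0.6638, -0.0068,  0.101 ]), 0.83)]
[103.3  94.2  28.5]
[]
```

View pics/w9.png

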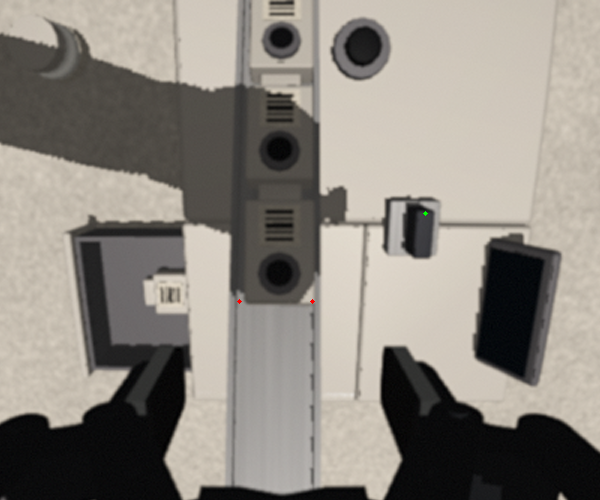

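Run:
```python
from h import *
np.set_printoptions(precision=4,suppress=True)
c=optics.read_camera("wrist")
q=lambda l,z:atz(c,(np.array(l)+[100,0])/1.5,z)
print("base",q([[388,199],[438,199],[385,254],[437,254]],.094))
print("rib far/near",q([[419,257],[419,207]],.122))
print(tool([.703,-.137,.2]))
```

```text
base [[ 0.6768 -0.1122  0.094 ]
 [ 0.7144 -0.1151  0.094 ]
 [ 0.6734 -0.1543  0.094 ]
 [ 0.7137 -0.1575  0.094 ]]
rib far/near [[ 0.6924 -0.1517  0.122 ]
 [ 0.6927 -0.1161  0.122 ]]
[104.6  93.2  14.8]
```

Request:
{"method": "move_arm", "body": {"plan": [[45, 0, 8, 0, 130], [85, 0, 16, 0, 130], [92, 30, 17, 0, 130], [92, 75, 17, 0, 130], [92, 120, 17, 0, 130], [92, 150, 17, 0, 130], [92, 150, 17, 0, 130]]}}

```text
t: 33.6
tcp_pos: [0.6845, -0.1324, 0.1364]
ee_rot: [[0.995, -0.039, 0.087], [-0.087, 0.003, 0.996], [-0.039, -0.999, -0.0]]
contact_force: [0.2, 0.5, -0.9]
gripper_width: 0.0415
```

Run:
```python
from h import *
np.set_printoptions(precision=4,suppress=True)
o=get_obs();c=optics.read_camera("wrist");print(o["tcp_pos"],o["ee_rot"][:,1])
m=[d for d in optics.search_frame("wrist","follower_mid")];print([(np.array(d["centre"]),d["p"]) for d in m])
print(tool([.694,-.1345,.1]))
save(c,"w10.png")
```

```text
[ 0.6845 -0.1324  0.1364] [-0.0391  0.0031 -0.9992]
[(array([ 0.6958, -0.1323,  0.0912]), 0.7)]
[ 6.8 42.8 -0.3]
```

View pics/w10.png

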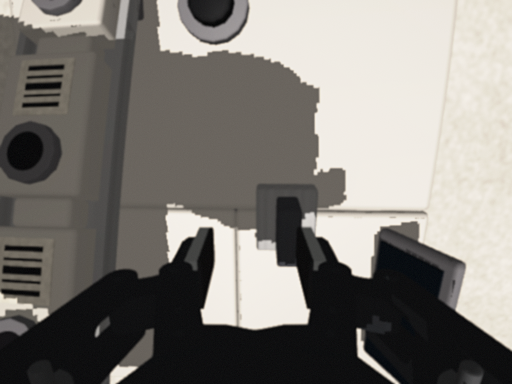

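Run:
```python
from h import *
np.set_printoptions(precision=4,suppress=True)
o=get_obs();c=optics.read_camera("wrist")
print("rib top near l/r, far l/r",atz(c,[[276,197],[299,197],[277,265],[299,265]],.122))
print("base",atz(c,[[257,185],[317,185],[257,249]],.094))
X=atz(c,[[288,231]],.122)[0];print(X,tool([X[0],X[1],.122]),"TCP proj",proj(c,o["tcp_pos"]),proj(c,o["tcp_pos"]-o["ee_rot"][:,1]*.02))
```

```text
rib top near l/r, far l/r [[ 0.7013 -0.1158  0.122 ]
 [ 0.7142 -0.1169  0.122 ]
 [ 0.699  -0.1591  0.122 ]
 [ 0.7123 -0.1601  0.122 ]]
base [[ 0.6899 -0.1157  0.094 ]
 [ 0.729  -0.1188  0.094 ]
 [ 0.6859 -0.162   0.094 ]]
[ 0.7069 -0.1372  0.122 ] [17.9 22.4 -1.6] TCP proj [[255.129  243.8925]] [[255.1235 263.7283]]
```

Request:
{"method": "move_arm", "body": {"plan": [[0, -10, 0, 0, 130], [0, -10, 0, 0, 130], [0, -10, 0, 0, 130], [0, -10, 0, 0, 130]]}}

```text
t: 34.15
tcp_pos: [0.6904, -0.1341, 0.1559]
ee_rot: [[0.996, -0.024, 0.087], [-0.087, -0.001, 0.996], [-0.024, -1.0, -0.004]]
contact_force: [-0.4, 0.1, -0.0]
gripper_width: 0.042
```

Run:
```python
from h import *
np.set_printoptions(precision=4,suppress=True)
o=get_obs();c=optics.read_camera("wrist");print(o["tcp_pos"],o["ee_rot"][:,1],o["dq"])
im=c["img"].astype(int).sum(2)
# dark rib columns in row band
r=im[215:235,225:330].mean(0);print(r.astype(int))
print([(np.array(d["centre"]),d["p"]) for d in optics.search_frame("wrist","follower_mid")])
```

```text
[ 0.6904 -0.1341  0.1559] [-0.0243 -0.0014 -0.9997] [ 0.0007  0.0113 -0.0132 -0.0042  0.0017  0.    ]
[701 671 599 497 450 517 594 635 669 684 674 655 648 648 648 649 647 648
 652 662 661 623 505 357 320 349 364 370 370 364 359 358 368 383 391 387
 365 342 328 295 211 117  80  80  86  85  87  86  85  85  86  85  88  86
  86  86  87  87  86  80  87 190 387 539 598 608 611 613 614 611 594 542
 463 405 375 347 363 449 498 512 514 514 514 513 512 515 540 589 646 688
 706 708 708 708 707 707 707 707 707 707 707 707 706 707 706]
[(array([ 0.6998, -0.1341,  0.0942]), 0.97), (array([ 0.6703, -0.0092,  0.0956]), 0.32)]
```

Request:
{"method": "move_arm", "body": {"plan": [[12, 0, -2, 0, 130], [12, 15, -2, 0, 130], [12, 30, -2, 0, 130], [12, 45, -2, 0, 130], [12, 50, -2, 0, 130], [12, 50, -2, 0, 130], [12, 50, -2, 0, 130], [12, 50, -2, 0, 130]]}}

```text
t: 35.05
tcp_pos: [0.7012, -0.1373, 0.1058]
ee_rot: [[0.996, -0.024, 0.087], [-0.087, -0.001, 0.996], [-0.024, -1.0, -0.004]]
contact_force: [-0.7, -0.6, -0.3]
gripper_width: 0.0419
```

Request:
{"method": "move_arm", "body": {"plan": [[0, 5, 0, 0, 130], [0, 5, 0, 0, 130], [0, 5, 0, 0, 180], [0, 5, 0, 0, 255], [0, 5, 0, 0, 255], [0, 5, 0, 0, 255], [0, 5, 0, 0, 255]]}}

```text
t: 35.75
tcp_pos: [0.7015, -0.1374, 0.1013]
ee_rot: [[0.996, -0.023, 0.087], [-0.087, -0.002, 0.996], [-0.023, -1.0, -0.004]]
contact_force: [1.0, 0.6, 2.2]
gripper_width: 0.0126
```

Request:
{"method": "move_arm", "body": {"plan": [[0, -10, 0, 0, 255], [0, -50, 0, 0, 255], [0, -100, 0, 0, 255], [0, -150, 0, 0, 255], [0, -200, 0, 0, 255], [0, -200, 0, 0, 255], [0, -200, 0, 0, 255], [0, -200, 0, 0, 255]]}}

```text
t: 36.55
tcp_pos: [0.705, -0.1368, 0.299]
ee_rot: [[0.996, -0.027, 0.087], [-0.087, -0.001, 0.996], [-0.027, -1.0, -0.003]]
contact_force: [-0.4, -0.3, -2.9]
gripper_width: 0.0128
```

```bash
python3 place.py 244 .262
python3 - <<'E'
from h import *
np.set_printoptions(precision=4,suppress=True)
c=optics.read_camera("wrist");save(c,"w11.png",s=1)
print([(np.array(d["centre"]),d["p"]) for d in optics.search_frame("wrist","follower_mid")])
E
```

```text
36.55 [ 0.705  -0.1368  0.299 ] 0.012784808762573303 yaw -5.0151366168563785 tilt [-0.0269 -0.0006 -0.9996] f [-0.3926 -0.2974 -2.8502]
target [ 0.593  -0.2072  0.2086] shift [-104.4   40.   -79.8] floor z 0.2086357992152828
[(array([ 0.7058, -0.1273,  0.305 ]), 0.97), (array([ 0.6051, -0.1241,  0.1926]), 0.43)]
```

```bash
python3 place.py 228 .299
```

```text
36.65 [ 0.7049 -0.1367  0.2984] 0.012496809124838727 yaw -5.014111448809789 tilt [-0.0278 -0.0003 -0.9996] f [-0.175   0.0241 -2.7104]
target [ 0.5944 -0.1912  0.2015] shift [-105.2    2.5  -64. ] floor z 0.20151214025034625
```

Request:
{"method": "move_arm", "body": {"plan": [[-30, 0, -18, 0, 255], [-65, 0, -40, 0, 255], [-95, 0, -58, 0, 255], [-105, 2, -64, 0, 255], [-105, 2, -64, 0, 255], [-105, 2, -64, 0, 255], [-105, 2, -64, 0, 255], [-105, 2, -64, 0, 255]]}}

```text
t: 37.45
tcp_pos: [0.5953, -0.1907, 0.2989]
ee_rot: [[0.996, -0.028, 0.086], [-0.086, 0.0, 0.996], [-0.028, -1.0, -0.002]]
contact_force: [0.3, 0.1, -2.9]
gripper_width: 0.0128
```

```bash
python3 place.py 228 .238
```

```text
37.45 [ 0.5953 -0.1907  0.2989] 0.012841705667539052 yaw -4.953565751423295 tilt [-0.0283  0.0001 -0.9996] f [ 0.2564  0.1304 -2.9398]
target [ 0.5944 -0.1912  0.2015] shift [ 0.8 60.9 -0.4] floor z 0.20151214025034625
```

Request:
{"method": "move_arm", "body": {"plan": [[1, 20, 0, 0, 255], [1, 38, 0, 0, 255], [1, 50, 0, 0, 255], [1, 56, 0, 0, 255], [1, 56, 0, 0, 255], [1, 56, 0, 0, 255], [1, 56, 0, 0, 255]]}}

```text
t: 38.15
tcp_pos: [0.5953, -0.191, 0.2439]
ee_rot: [[0.996, -0.027, 0.086], [-0.086, -0.001, 0.996], [-0.027, -1.0, -0.003]]
contact_force: [-0.5, 0.6, -2.8]
gripper_width: 0.0127
```

```bash
python3 place.py 228 .238
```

```text
38.15 [ 0.5953 -0.191   0.2439] 0.012716579080974077 yaw -4.952232700613496 tilt [-0.0268 -0.0006 -0.9996] f [-0.4522  0.5636 -2.7871]
target [ 0.5944 -0.1912  0.2015] shift [-0.7  5.9 -0.3] floor z 0.20151214025034625
```

Request:
{"method": "move_arm", "body": {"plan": [[-1, 3, 0, 0, 255], [-1, 5, 0, 0, 255], [-1, 6, 0, 0, 255], [-1, 6, 0, 0, 255], [-1, 6, 0, 0, 170], [-1, 6, 0, 0, 120], [-1, 6, 0, 0, 120], [-1, 6, 0, 0, 120]]}}

```text
t: 38.95
tcp_pos: [0.5943, -0.191, 0.2382]
ee_rot: [[0.996, -0.026, 0.086], [-0.086, -0.001, 0.996], [-0.026, -1.0, -0.003]]
contact_force: [0.3, -0.7, 0.5]
gripper_width: 0.0452
```

Request:
{"method": "move_arm", "body": {"plan": [[0, -15, 0, 0, 120], [0, -50, 0, 0, 120], [0, -90, 0, 0, 120], [0, -90, 0, 0, 120], [0, -90, 0, 0, 120], [0, -90, 0, 0, 120]]}}

```text
t: 39.55
tcp_pos: [0.5963, -0.1908, 0.3271]
ee_rot: [[0.996, -0.028, 0.086], [-0.086, -0.0, 0.996], [-0.028, -1.0, -0.003]]
contact_force: [0.1, -0.1, -0.5]
gripper_width: 0.0451
```

Run:
```python
from h import *
np.set_printoptions(precision=4,suppress=True)
p=np.load("p.npy");o=get_obs();print(o["tcp_pos"])
c=optics.read_camera("wrist")
im=cv2.resize(c["img"][...,::-1],None,fx=1.5,fy=1.5,interpolation=cv2.INTER_CUBIC)
for P in [[0,.023,0],[0,-.023,0],[.216,.02,.02],[.216,-.02,.02],[.26,.02,.016],[.26,-.02,.016]]:
    u=proj(c,chute(p,P))[0]*1.5;cv2.circle(im,tuple(int(v) for v in u),2,(0,0,255),-1)
cv2.imwrite("pics/w12.png",im[0:500,0:700])
print([(np.array(d["centre"]),d["p"]) for d in optics.search_frame("wrist","follower_mid")],chute(p,[.238,0,.03]))
print([(np.array(d["centre"]),d["p"]) for d in optics.search_frame("wrist","waste_drawer")])
print("key",[(np.array(d["centre"]),d["p"]) for d in optics.search_frame("wrist","start_key")])
```

```text
[ 0.5963 -0.1908  0.3271]
[(array([ 0.59  , -0.1751,  0.217 ]), 0.96)] [[ 0.5954 -0.1685  0.2242]]
[(array([ 0.5848, -0.2291,  0.2254]), 0.73), (array([ 0.4307, -0.1993,  0.0157]), 0.6), (array([ 0.6544, -0.1686,  0.0739]), 0.48)]
key [(array([ 0.6641, -0.0156,  0.0938]), 0.45), (array([ 0.6001, -0.1242,  0.1933]), 0.39)]
```

View pics/w12.png

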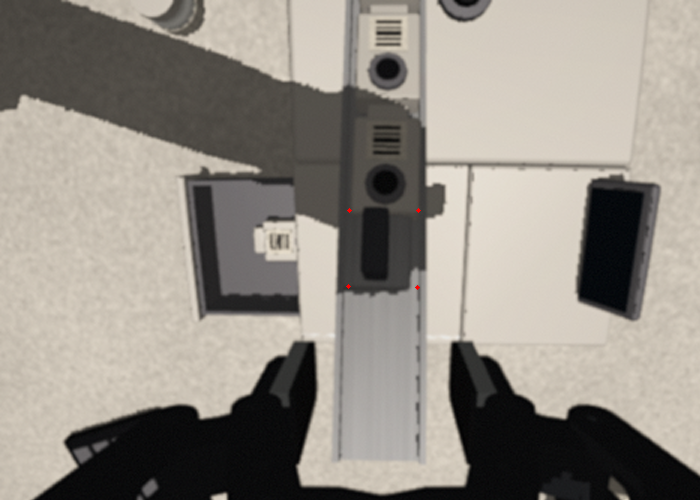

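Request:
{"method": "move_arm", "body": {"plan": [[-30, 0, -2, -8, 255], [-65, 0, -4, -16, 255], [-105, 0, -7, -24, 255], [-145, 0, -10, -32, 255], [-185, 0, -12, -40, 255], [-215, 0, -14, -48, 255], [-228, 0, -15, -56, 255], [-228, 0, -15, -64, 255]]}}

```text
t: 40.55
tcp_pos: [0.3659, -0.1856, 0.3334]
ee_rot: [[0.511, -0.029, -0.859], [0.86, 0.0, 0.511], [-0.015, -1.0, 0.025]]
contact_force: [0.3, -0.0, 0.9]
gripper_width: 0.0
```

Request:
{"method": "move_arm", "body": {"plan": [[0, 30, 0, -8, 255], [0, 75, 0, -16, 255], [0, 120, 0, -24, 255], [0, 160, 0, -26, 255], [0, 190, 0, -26, 255], [0, 200, 0, -26, 255], [0, 200, 0, -26, 255], [0, 200, 0, -26, 255]]}}

```text
t: 41.35
tcp_pos: [0.3609, -0.1861, 0.1345]
ee_rot: [[0.082, -0.028, -0.996], [0.997, -0.001, 0.082], [-0.003, -1.0, 0.027]]
contact_force: [0.6, 0.4, 0.5]
gripper_width: 0.0002
```

Run:
```python
from h import *
np.set_printoptions(precision=4,suppress=True)
p=np.load("p.npy");o=get_obs();print(o["tcp_pos"],o["ee_rot"],o["gripper_width"],o["contact_force"])
a=np.array([[np.cos(p[2]),np.sin(p[2])],[-np.sin(p[2]),np.cos(p[2])]])
print("analyser xy",a@(o["tcp_pos"][:2]-p[:2]),tool(ana(p,[-.29,-.091,-.048])[0]))
c=optics.read_camera("top");d=optics.outline_of("top","waste_drawer");print([x["p"] for x in d])
m=np.array(d[0]["pixels"]);ys,xs=np.nonzero(m);b=ys.argmax();print(xs.min(),xs.max(),ys.min(),ys.max())
W=atz(c,[[xs[ys>=ys.max()-3].mean(),ys.max()-1.5]],.064)[0];print(W,a@(W[:2]-p[:2]))
```

```text
[ 0.3609 -0.1861  0.1345] [[ 0.0821 -0.0276 -0.9962]
 [ 0.9966 -0.0007  0.0821]
 [-0.003  -0.9996  0.0275]] 0.00020034637484117376 [0.6119 0.4124 0.4896]
analyser xy [-0.2971 -0.092 ] [  1.2 104.3 -10. ]
[0.55]
328 377 208 249
[ 0.4    -0.1683  0.064 ] [-0.2597 -0.0708]
```

Request:
{"method": "move_arm", "body": {"plan": [[0, 40, 0, 0, 255], [0, 80, 0, 0, 255], [0, 100, 0, 0, 255], [0, 104, 0, 0, 255], [0, 104, 0, 0, 255], [0, 104, 0, 0, 255]]}}

```text
t: 42.05
tcp_pos: [0.3599, -0.1875, 0.0324]
ee_rot: [[0.082, -0.024, -0.996], [0.997, -0.003, 0.082], [-0.005, -1.0, 0.024]]
contact_force: [0.3, -0.4, 0.7]
gripper_width: 0.0002
```

Request:
{"method": "move_arm", "body": {"plan": [[0, 0, -15, 0, 255], [0, 0, -30, 0, 255], [0, -1, -45, 0, 255], [0, -1, -60, 0, 255], [0, -2, -75, 0, 255], [0, -2, -90, 0, 255], [0, -3, -105, 0, 255], [0, -3, -110, 0, 255]]}}

```text
t: 42.85
tcp_pos: [0.4718, -0.1975, 0.0345]
ee_rot: [[0.081, -0.021, -0.996], [0.997, -0.005, 0.082], [-0.007, -1.0, 0.021]]
contact_force: [-0.5, -0.2, 1.0]
gripper_width: 0.0004
```

Request:
{"method": "move_arm", "body": {"plan": [[0, 0, -5, 0, 255], [0, 0, -9, 0, 255], [0, 0, -12, 0, 255], [0, 0, -12, 0, 255]]}}

```text
t: 43.25
tcp_pos: [0.4842, -0.1986, 0.0345]
ee_rot: [[0.081, -0.02, -0.996], [0.997, -0.006, 0.081], [-0.007, -1.0, 0.02]]
contact_force: [0.0, -0.0, -0.8]
gripper_width: 0.0001
```

Request:
{"method": "move_arm", "body": {"plan": [[0, 0, -3, 0, 255], [0, 0, -5, 0, 255], [0, 0, -5, 0, 255]]}}

```text
t: 43.55
tcp_pos: [0.4895, -0.199, 0.0344]
ee_rot: [[0.081, -0.02, -0.996], [0.997, -0.005, 0.081], [-0.007, -1.0, 0.019]]
contact_force: [-1.0, 0.6, 0.3]
gripper_width: -0.0001
```

Request:
{"method": "move_arm", "body": {"plan": [[0, 0, -3, 0, 255], [0, 0, -6, 0, 255], [0, 0, -6, 0, 255]]}}

```text
t: 43.85
tcp_pos: [0.4913, -0.199, 0.0338]
ee_rot: [[0.082, -0.029, -0.996], [0.997, -0.005, 0.082], [-0.008, -1.0, 0.028]]
contact_force: [-11.8, -0.8, 9.6]
gripper_width: 0.0
```

Request:
{"method": "move_arm", "body": {"plan": [[0, 0, -3, 0, 255], [0, 0, -5, 0, 255], [0, 0, -5, 0, 255]]}}

```text
t: 44.15
tcp_pos: [0.491, -0.1989, 0.0332]
ee_rot: [[0.083, -0.039, -0.996], [0.997, -0.006, 0.083], [-0.009, -0.999, 0.038]]
contact_force: [-15.1, -0.9, 10.5]
gripper_width: 0.0003
```

Request:
{"method": "move_arm", "body": {"plan": [[0, 0, 10, 0, 255], [0, 0, 30, 0, 255], [0, -45, 30, 0, 255], [0, -95, 30, 0, 255], [0, -145, 30, 0, 255], [0, -195, 30, 0, 255], [0, -245, 30, 0, 255], [0, -275, 30, 0, 255]]}}

```text
t: 44.95
tcp_pos: [0.4732, -0.1954, 0.3135]
ee_rot: [[0.083, -0.033, -0.996], [0.997, -0.008, 0.083], [-0.011, -0.999, 0.033]]
contact_force: [0.2, -1.1, -0.6]
gripper_width: 0.0001
```

Request:
{"method": "move_arm", "body": {"plan": [[35, 0, -33, 0, 255], [70, 0, -66, 0, 255], [105, 0, -99, 0, 255], [140, 0, -132, 0, 255], [175, 0, -165, 0, 255], [205, 0, -192, 0, 255], [205, 0, -192, 0, 255], [205, 0, -192, 0, 255]]}}

```text
t: 45.75
tcp_pos: [0.6816, -0.0062, 0.3038]
ee_rot: [[0.081, -0.034, -0.996], [0.997, -0.008, 0.081], [-0.011, -0.999, 0.034]]
contact_force: [0.6, -0.8, 0.6]
gripper_width: -0.0
```

Request:
{"method": "move_arm", "body": {"plan": [[0, 30, 0, 0, 255], [0, 60, 0, 0, 255], [0, 80, 0, 0, 255], [0, 80, 0, 0, 255], [0, 80, 0, 0, 255], [0, 80, 0, 0, 255]]}}

```text
t: 46.35
tcp_pos: [0.6796, -0.0076, 0.2261]
ee_rot: [[0.082, -0.031, -0.996], [0.997, -0.009, 0.082], [-0.011, -0.999, 0.031]]
contact_force: [-0.1, -0.0, -0.2]
gripper_width: 0.0001
```

Run:
```python
from h import *
np.set_printoptions(precision=4,suppress=True)
p=np.load("p.npy");o=get_obs();print(o["t"],o["tcp_pos"],o["ee_rot"][:,1])
c=optics.read_camera("wrist");save(c,"w13.png")
print([(np.array(d["centre"]),d["p"]) for d in optics.search_frame("wrist","start_key")])
for d in optics.outline_of("wrist","start_key"):
    m=np.array(d["pixels"]);ys,xs=np.nonzero(m);g=c["img"].astype(int).sum(2)
    print(d["p"],m.sum(),xs.min(),xs.max(),ys.min(),ys.max())
    k=m&(g<170);ys,xs=np.nonzero(k)
    if len(xs): X=atz(c,[[xs.mean(),ys.mean()]],.09)[0];print("dark",k.sum(),xs.mean(),ys.mean(),X,tool(X))
# drawer state from top: net centre of drawer
t=optics.read_camera("top");save(t,"t13.png")
print("drawer",[(np.array(d["centre"]),d["p"]) for d in optics.search_frame("top","waste_drawer")])
```

```text
46.35 [ 0.6796 -0.0076  0.2261] [-0.0313 -0.0087 -0.9995]
[(array([ 0.6644, -0.0041,  0.0995]), 0.96), (array([ 0.6064, -0.0607,  0.1613]), 0.3)]
0.94 646 244 271 158 186
dark 644 257.5046583850932 172.2810559006211 [ 0.6696 -0.0051  0.09  ] [  2.8 135.7   5.9]
0.64 5958 119 224 75 138
dark 527 153.35104364326375 106.90322580645162 [ 0.6015 -0.0946  0.09  ] [-92.  138.6  66.4]
drawer [(array([ 0.4944, -0.2416,  0.0607]), 0.52)]
```

Request:
{"method": "move_arm", "body": {"plan": [[3, 30, 6, 0, 255], [3, 60, 6, 0, 255], [3, 90, 6, 0, 255], [3, 108, 6, 0, 255], [3, 108, 6, 0, 255], [3, 108, 6, 0, 255], [3, 108, 6, 0, 255]]}}

```text
t: 47.3
tcp_pos: [0.6713, -0.0045, 0.1188]
ee_rot: [[0.081, -0.03, -0.996], [0.997, -0.009, 0.081], [-0.011, -1.0, 0.029]]
contact_force: [-0.0, 0.0, -0.2]
gripper_width: -0.0001
```

Run:
```python
from h import *
np.set_printoptions(precision=4,suppress=True)
o=get_obs();print(o["t"],o["tcp_pos"],o["ee_rot"][:,1])
c=optics.read_camera("wrist");save(c,"w14.png",s=1.5)
d=optics.outline_of("wrist","start_key")[0]
m=np.array(d["pixels"]);ys,xs=np.nonzero(m);print(d["p"],m.sum(),xs.min(),xs.max(),ys.min(),ys.max())
X=atz(c,[[(xs.min()+xs.max())/2,(ys.min()+ys.max())/2]],.09)[0];print(X,tool(X))
print([(np.array(d["centre"]),d["p"]) for d in optics.search_frame("wrist","start_key")])
```

```text
47.3 [ 0.6713 -0.0045  0.1188] [-0.0302 -0.0088 -0.9995]
0.83 1092 232 275 199 235
[ 0.6676 -0.0045  0.09  ] [ 0.  28.8  2.8]
[(array([ 0.6598, -0.0043,  0.1011]), 0.7)]
```

View pics/w14.png

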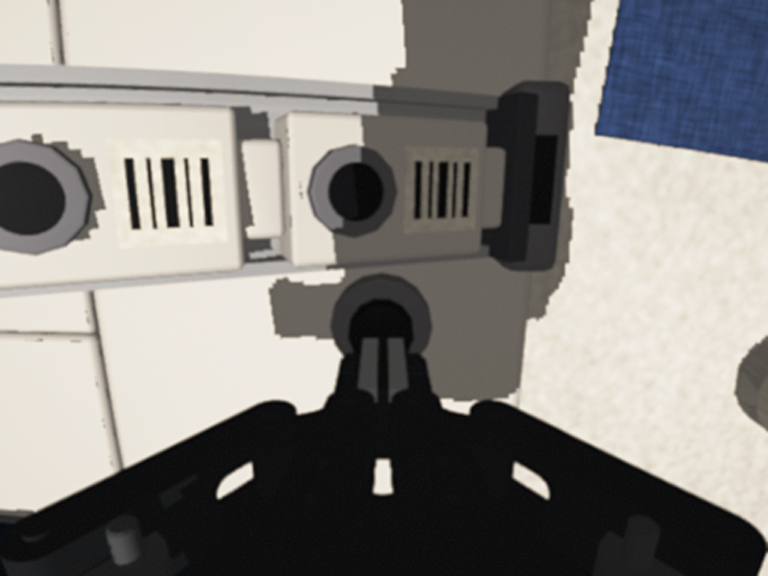

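Request:
{"method": "move_arm", "body": {"plan": [[0, 8, 1, 0, 255], [0, 16, 1, 0, 255], [0, 20, 1, 0, 255], [0, 20, 1, 0, 255], [0, 20, 1, 0, 255]]}}

```text
t: 47.95
tcp_pos: [0.6691, -0.0045, 0.0986]
ee_rot: [[0.081, -0.031, -0.996], [0.997, -0.009, 0.081], [-0.011, -0.999, 0.03]]
contact_force: [-1.1, 0.2, 2.0]
gripper_width: 0.0
```

Request:
{"method": "move_arm", "body": {"plan": [[0, 3, 0, 0, 255], [0, 6, 0, 0, 255], [0, 6, 0, 0, 255]]}}

```text
t: 48.25
tcp_pos: [0.6693, -0.0045, 0.0941]
ee_rot: [[0.081, -0.03, -0.996], [0.997, -0.009, 0.081], [-0.011, -1.0, 0.029]]
contact_force: [-2.6, 0.9, 10.5]
gripper_width: 0.0
```

Request:
{"method": "move_arm", "body": {"plan": [[0, 3, 0, 0, 255], [0, 6, 0, 0, 255], [0, 6, 0, 0, 255]]}}

```text
t: 48.55
tcp_pos: [0.6694, -0.0045, 0.0936]
ee_rot: [[0.081, -0.027, -0.996], [0.997, -0.01, 0.081], [-0.012, -1.0, 0.026]]
contact_force: [-12.5, 1.0, 32.1]
gripper_width: -0.0001
```

Request:
{"method": "move_arm", "body": {"plan": [[0, -30, 0, 0, 255], [0, -80, 0, 0, 255], [0, -130, 0, 0, 255], [0, -180, 0, 0, 255], [0, -220, 0, 0, 255], [0, -220, 0, 0, 255]]}}

```text
t: 49.15
tcp_pos: [0.6781, -0.0027, 0.3205]
ee_rot: [[0.081, -0.016, -0.997], [0.997, -0.011, 0.081], [-0.012, -1.0, 0.015]]
contact_force: [1.0, -0.1, 0.5]
gripper_width: -0.0001
```

Request:
{"method": "move_arm", "body": {"plan": [[45, 0, 30, 0, 255], [90, 0, 60, 0, 255], [135, 0, 90, 0, 255], [180, 0, 120, 0, 255], [225, 0, 150, 0, 255], [270, 0, 180, 0, 255], [280, 0, 180, 0, 255], [280, 0, 180, 0, 255]]}}

```text
t: 49.95
tcp_pos: [0.519, 0.2946, 0.3186]
ee_rot: [[0.075, -0.017, -0.997], [0.997, -0.01, 0.075], [-0.012, -1.0, 0.016]]
contact_force: [-0.3, -0.3, -0.4]
gripper_width: -0.0001
```

Run:
```python
from h import *
np.set_printoptions(precision=3,suppress=True)
p=np.load("p.npy");o=get_obs();print(o["t"],o["tcp_pos"],o["contact_force"])
print("exp fol",chute(p,[.238,0,.03]),"exp fresh",chute(p,[[.036,0,.02],[.108,0,.02],[.18,0,.02]]))
t0=cv2.imread("pics/top0.png")
for n in ["top","scene"]:
    c=optics.read_camera(n);save(c,n+"_end.png",s=1.5)
    for l in ["follower_mid","fresh1_mid","waste_drawer","specimen_jar","disinfectant","start_key"]:
        print(n,l,[(np.array(d["centre"]),round(d["p"],2)) for d in optics.search_frame(n,l)])
    if n=="top":
        a=np.array([[np.cos(p[2]),np.sin(p[2])],[-np.sin(p[2]),np.cos(p[2])]])
        # intensity profile along analyser x through drawer at y=-.091, z=.064
        xs=np.arange(-.29,-.12,.005)
        for y in (-.07,-.11):
            uv=proj(c,ana(p,np.c_[xs-.005,np.full(len(xs),y),np.full(len(xs),-.016)])).astype(np.float32)
            print("profile",y,cv2.remap(c["img"],uv[:,:1],uv[:,1:],cv2.INTER_LINEAR).mean(2).ravel().astype(int))
        # chute centre profile
        ss=np.arange(0,.36,.008);uv=proj(c,chute(p,np.c_[ss,np.full(len(ss),-.005-.011),np.full(len(ss),.02)])).astype(np.float32)
        print("chute",cv2.remap(c["img"],uv[:,:1],uv[:,1:],cv2.INTER_LINEAR).mean(2).ravel().astype(int))
```

```text
49.95 [0.519 0.295 0.319] [-0.339 -0.296 -0.365]
exp fol [[ 0.595 -0.168  0.224]] exp fresh [[ 0.611  0.011  0.133]
 [ 0.605 -0.054  0.162]
 [ 0.6   -0.12   0.191]]
top follower_mid [(array([ 0.584, -0.172,  0.22 ]), 0.8), (array([0.412, 0.038, 0.066]), 0.47)]
top fresh1_mid [(array([ 0.603, -0.062,  0.17 ]), 0.77)]
top waste_drawer [(array([ 0.503, -0.192,  0.054]), 0.79), (array([ 0.597, -0.126,  0.195]), 0.34)]
top specimen_jar [(array([0.412, 0.036, 0.067]), 0.74)]
top disinfectant [(array([0.744, 0.243, 0.112]), 0.68)]
top start_key [(array([ 0.602, -0.123,  0.197]), 0.74), (array([ 0.67 , -0.007,  0.101]), 0.39)]
profile -0.07 [169 171 166 168 171 169 169 171 171 172 172 172 170 168 170 170 170 172
 174 173 173 171 169 171 168 102  86  73 129 171 102 176 183 181]
profile -0.11 [168 168 167 167 169 171 174 171 172 174 171 169 172 171 172 175 174 174
 175 173 173 172 173 175 169  97  86  76 138 167 101 176 182 180]
chute [ 69  91 165 160 158 160 165 165 166 155 112 162 165 166 163 164 163 164
 159  93 159 162 161 165 167 164 163 152 122 126 122 129 138 129 134 135
 136 136 137 138 138 138 139 140 140]
scene follower_mid [(array([ 0.603, -0.175,  0.214]), 0.91)]
scene fresh1_mid [(array([ 0.614, -0.065,  0.161]), 0.71), (array([ 0.6  , -0.175,  0.218]), 0.3)]
scene waste_drawer []
scene specimen_jar [(array([0.426, 0.027, 0.043]), 0.78), (array([ 0.674, -0.008,  0.099]), 0.39)]
scene disinfectant [(array([0.779, 0.24 , 0.097]), 0.87), (array([ 0.607, -0.13 ,  0.195]), 0.6)]
scene start_key [(array([ 0.674, -0.011,  0.099]), 0.46), (array([ 0.609, -0.126,  0.196]), 0.18)]
```

```bash
python3 -c "
from bench import workorder
print(workorder.hand_in())"
```

```text
the job is handed in; nothing more can be done
None
```

The whole job was carried out in the order asked, and I handed it in at about 50 s of robot time. No verdict was reported.

- **Waste drawer:** I lifted the follower out onto the deck and laid the used cassette flat, cup up, in the drawer. After the follower was back, I pushed the drawer until it stopped at about 15 N, within 2 mm of where it should be shut.
- **Fresh cassettes:** All three on the mat went into the chute, cup up and nose downhill. The camera shows one closed-up row against the stop, with tail edges at about 72, 144 and 216 mm. The orange and purple look-alikes were not touched.
- **Follower:** It stands upright behind the last cassette. Its final camera reading is within about 1 cm of the expected position.
- **Start key:** I pressed it last. It travelled at least 5 mm before bottoming out at about 32 N, and I then released it.
- **Bystanders:** The jar and the bottle read where they started, to within a few millimetres.

I had used all 16 picture views before pressing the key, so the checks after that rest on the networks and image profiles rather than a viewed picture. In the scene camera the drawer was not detected at the end. The top camera did find it at the shut position. The trained networks also mixed up some labels, mostly at low confidence, and I set those aside against the geometry. The one strong mislabel was the top camera calling a chute cassette the start key at 0.74.

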